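# Lock out the hopper, clear its catch bay, put it back in service

## Task

Clear the low catch bay under the hopper: first slide the hopper's gate fully shut, then push the quarter-turn stud in and turn it clockwise until it locks and springs back up. With the long-handled pull scoop draw every moulded blank out from under the clear roof into the grey tray in front of the bay, without striking the roof with the scoop or touching the blanks with the gripper, then stand the scoop upright and lengthwise in the middle of its rubber mat again. Only then unlock the stud (push in, turn all the way back, let it spring up) and slide the gate fully open, leaving the mould block and mould plate on the bench alone.

Things in the scene. Friction and masses are not known exactly. Their poses are not given: they have to be found in the camera images.
- bay: catch bay: fixed grey box 196 mm deep (x), 266 mm wide (y), open at its front (own -x), which looks to the robot's left. Origin under its centre on the bench. Mouth at x = -98 mm, back wall's inner face at +90 mm. Raised floor, top at z = 50 mm, no lip, 250 mm wide between the side walls. Blanks lie at x = -90 to +45 mm; the strip behind is free for the scoop's blade
- canopy: clear roof over the whole bay, the overhang: same origin and axes as the bay, underside at z = 130 mm, top at 138 mm. It carries the hopper, a square aluminium funnel about 95 mm wide, centred at x = +45, y = +80 mm, its rim at z = 185 mm
- gate (a joint): slide of the hopper's gate plate along the top of the roof, in m: 0 fully open, 0.08 fully shut (at its stop); it moves along the bay's +y, towards the hopper, with about 2 N of friction, and stays where it is left
- gate_grip (a point): grip point in the upper half of the gate's black grip block, 14 mm (y, along its track) by 38 mm (x), 38 mm tall, its foot just above the roof; the block's top is 12 mm above this point. Axes as the bay's
- stud_press (a joint): how far the stud is pushed in (down), in m: 0 at rest, 0.010 at its stop, spring about 4 N at rest to 10 N fully in. The stud can turn only while it is pushed in at least 7 mm; turned by force without that, it jams
- stud_turn (a joint): angle of the stud in rad, growing clockwise seen from above: about 0 unlocked, 1.4 at its stop. Let go there, it springs up and is locked; unlock by pushing in and turning back to 0
- stud_grip (a point): centre of the stud's wing, an upright bar 40 mm long (its x), 11 mm thick (its y), 24 mm tall, top 12 mm above this point, on a 10 mm thick neck. A flange of 36 mm diameter, its top 32.5 mm below this point, moves with it. The stud stands on the front of the clear roof; its vertical axis goes through this point; its axes turn with it
- tray_in (a point): centre of the inner floor of the grey tray, fixed in front of the bay's mouth (axes as the bay's). The tray is 150 mm (x) by 262 mm (y) outside, 44 mm tall, walls and floor 5 mm; its centre is 178 mm in front of the bay's origin (bay x = -178 mm), its rim 6 mm below the bay's floor
- mat: black rubber mat for the scoop, 330 mm (x) by 120 mm (y), 3 mm thick, fixed on the bench to the robot's left; origin under its centre
- scoop: long-handled pull scoop of 0.22 kg: origin 34 mm below scoop_grip, at the height of the blade's lower edge; axes as scoop_grip
- scoop_grip (a point): grip point on the centre line of the scoop's handle, a square bar 14 mm thick (16 over the wooden grip) along the scoop's x from -56 to +240 mm of this point; z up. The scoop stands upright on its blade and on a foot (8 x 36 mm) at x = -56 mm: this point is 34 mm above what it stands on; the highest part is 7 mm above this point
- scoop_blade (a point): middle of the lower edge of the blade's face that looks back along the handle: 240 mm ahead (scoop's +x) of scoop_grip, 34 mm lower. The blade is 104 mm wide (y), 4 mm thick, 40 mm tall, with cheeks 28 mm tall reaching 25 mm back towards the handle; it pulls parts towards the handle
- blank_0_c (a point): flat moulded snap-hook blank, a closed oblong loop, 51 x 110 x 11 mm, lying flat; the point is its centre, its y axis is its long axis, z up. Some blanks may be absent
- blank_0: the same blank: its body, origin on its underside (see point blank_0_c)
- blank_1_c (a point): flat moulded snap-hook blank, a closed oblong loop, 49 x 100 x 11 mm, lying flat; the point is its centre, its y axis is its long axis, z up. Some blanks may be absent
- blank_1: the same blank: its body, origin on its underside (see point blank_1_c)
- blank_2_c (a point): flat moulded snap-hook blank, a closed oblong loop, 51 x 110 x 11 mm, lying flat; the point is its centre, its y axis is its long axis, z up. Some blanks may be absent
- blank_2: the same blank: its body, origin on its underside (see point blank_2_c)
- blank_3_c (a point): flat moulded snap-hook blank, a closed oblong loop, 49 x 100 x 11 mm, lying flat; the point is its centre, its y axis is its long axis, z up. Some blanks may be absent
- blank_3: the same blank: its body, origin on its underside (see point blank_3_c)
- mould_block: bystander: aluminium mould half 45 x 100 x 30 mm, origin under its centre
- mould_lid: bystander: mould top plate with four guide pins, 50 x 75 x 34 mm

How it is judged (in metres and radians):
On the way, in this order (a step that is already met when the one before it is completed fails the run):
1. the hopper's gate is fully shut (value of joint gate above 0.074 m and not (value of joint stud_turn above 1.2 rad and value of joint stud_press below 0.003 m)), for 0.2 s.
2. with the gate shut, the stud is turning clockwise while it is pushed in (value of joint gate above 0.074 m and value of joint stud_press above 0.005 m and value of joint stud_turn between 0.3 and 1.15 rad), for 0.05 s.
3. with the gate shut, the stud is pushed in and turned until it locks and springs back (value of joint gate above 0.074 m and value of joint stud_turn above 1.2 rad and value of joint stud_press below 0.003 m), for 0.3 s.
4. every blank lies in the tray, gate still shut and locked (all of step 3 and x of blank_0_c in the frame of tray_in between -0.08 and 0.08 m and y of blank_0_c in the frame of tray_in between -0.135 and 0.135 m and z of blank_0_c in the frame of tray_in between -0.01 and 0.042 m and x of blank_1_c in the frame of tray_in between -0.08 and 0.08 m and y of blank_1_c in the frame of tray_in between -0.135 and 0.135 m and z of blank_1_c in the frame of tray_in between -0.01 and 0.042 m and x of blank_2_c in the frame of tray_in between -0.08 and 0.08 m and y of blank_2_c in the frame of tray_in between -0.135 and 0.135 m and z of blank_2_c in the frame of tray_in between -0.01 and 0.042 m and x of blank_3_c in the frame of tray_in between -0.08 and 0.08 m and y of blank_3_c in the frame of tray_in between -0.135 and 0.135 m and z of blank_3_c in the frame of tray_in between -0.01 and 0.042 m), for 0.3 s.
5. the scoop stands on its mat again, gate still shut and locked (all of step 4 and x of scoop_grip in the frame of mat between -0.172 and 0.172 m and y of scoop_grip in the frame of mat between -0.045 and 0.045 m and x of scoop_blade in the frame of mat between -0.172 and 0.172 m and y of scoop_blade in the frame of mat between -0.045 and 0.045 m and angle between scoop_grip's own z axis and vertical below 0.12 rad and height (world z) of scoop_grip below 0.05 m and linear speed of scoop below 0.02 m/s), for 0.3 s.
At the end, for the whole second after the job is handed in: stud turned back below 0.2 rad and sprung up (under 3 mm in), gate within 6 mm of fully open, every blank in the tray below its rim, at rest; scoop upright and at rest on the mat, grip point and blade middle within 172 mm lengthwise and 45 mm sideways of its centre (value of joint stud_turn below 0.2 rad and value of joint stud_press below 0.003 m and value of joint gate below 0.006 m and x of blank_0_c in the frame of tray_in between -0.08 and 0.08 m and y of blank_0_c in the frame of tray_in between -0.135 and 0.135 m and z of blank_0_c in the frame of tray_in between -0.01 and 0.042 m and x of blank_1_c in the frame of tray_in between -0.08 and 0.08 m and y of blank_1_c in the frame of tray_in between -0.135 and 0.135 m and z of blank_1_c in the frame of tray_in between -0.01 and 0.042 m and x of blank_2_c in the frame of tray_in between -0.08 and 0.08 m and y of blank_2_c in the frame of tray_in between -0.135 and 0.135 m and z of blank_2_c in the frame of tray_in between -0.01 and 0.042 m and x of blank_3_c in the frame of tray_in between -0.08 and 0.08 m and y of blank_3_c in the frame of tray_in between -0.135 and 0.135 m and z of blank_3_c in the frame of tray_in between -0.01 and 0.042 m and x of scoop_grip in the frame of mat between -0.172 and 0.172 m and y of scoop_grip in the frame of mat between -0.045 and 0.045 m and x of scoop_blade in the frame of mat between -0.172 and 0.172 m and y of scoop_blade in the frame of mat between -0.045 and 0.045 m and angle between scoop_grip's own z axis and vertical below 0.12 rad and height (world z) of scoop_grip below 0.05 m and linear speed of each of scoop, blank_0, blank_1, blank_2, blank_3 below 0.02 m/s); the robot touches nothing.
It fails at once if the scoop strikes the clear roof (over 4 N) (contact force between scoop and canopy above 4 N).
It fails at once if the gripper touches a blank (contact force between the fingers and blank_0 above 1 N or contact force between the fingers and blank_1 above 1 N or contact force between the fingers and blank_2 above 1 N or contact force between the fingers and blank_3 above 1 N).
It fails at once if a bystander (mould block, mould plate) is shifted over 30 mm (distance of any of mould_block, mould_lid from where it was at the start of the episode above 0.03 m).
Of blank_0, blank_1, blank_2, blank_3 only 2 to 4 are there at a start; the rules pass over those that are not, and their reading is None.
At some moment in a run one of scoop may be knocked a few centimetres aside while the robot is not near it.
Once in a run the grip may slacken for a moment while it holds something.
It also fails if it takes over 210 s, if anything falls off the work surface, if the arm or the gripper's body presses on something with over 40 N, if the wrist force passes 120 N, or if a joint passes its speed limit or range.

## Robot

A 6-joint arm with a two-finger parallel gripper is mounted at the origin on the work surface; the furniture and walls round the work are solid. World frame = base frame: x ahead of the robot, y to its left, z up, the work surface at z = 0. Lengths are in m, angles in degrees, forces in N, time in s.
With the tool pointing down it reaches from about 0.4 to 0.825 m from the base axis. Payload 7 kg.
Tool frame: the origin (TCP) lies midway between the tips of the shut fingers; the grasp point (between the pads) lies r.tcp_to_grasp behind it (r.tcp_to_grasp is the distance from the TCP to the grasp point, in m); x points along the fingers, y is the direction in which the jaws open and shut, and the axes are right-handed (so a half turn about x gives the same grasp; the last joint's range is limited). The gripper opens to 88 mm and grips with 3 to 60 N. Pads are 19 mm wide; open, the fingers measure 130 mm over their backs; the gripper's body (78 mm by 193 mm) begins 47 mm behind the grasp point.
Start: joints at [88.012, 20.546, 0.682, 0, -70.136, -16.507], TCP at [0.214, 0.64, 0.227] pointing down, gripper open.
Joint ranges: [-176.03, 176.03], [-82.01, 121.73], [-58.28, 71.71], [-173.87, 95.51], [-174.79, -0.11], [-173.66, 173.66]. Speed limits (degrees/s): [136.94, 136.94, 172.46, 180, 180, 180].

## Interface

Orientations are given as [roll, pitch, yaw] about the fixed x, y, z axes, in that order (R = Rz(yaw) Ry(pitch) Rx(roll)).
In Python, from plant import r gives the robot as it stands.
- The arm moves only by the tool carry_out, never from a script. Its argument "moves" is a list of rows, each a list of 7 numbers: the shift along the world's x, y, z in mm, then the turn, a rotation vector about the world's x, y, z in rad, then the opening in per cent of the stroke, from 0 (shut) to 100 (fully open). In form: [[x, y, z, wx, wy, wz, claw], ...]. A call has 1 to 5 rows; each row is the pose to reach, as a shift and turn from the pose commanded when the call began; what a row does not reach only later rows make up. A row lasts 1/10 s, in which the tool goes at most 50 mm and 8.59 degrees, less where a joint would pass 70% of its speed; a pose out of reach is approached as far as the arm can. A call with a gripper value outside its range is refused whole. The fingers move at their own pace and stop on an object; "squeeze" is the grip in N (left out, the last holds). Time passes only in rows, so rows that repeat a pose let the fingers close. It gives the time, the measured TCP pose, the force and the opening at its end, in the units of the state.
- r.get_state(): the state, without advancing time (a new reading comes with each control period).
- r.capture(name): name is "side" or "top"; returns the picture (384x512x3 uint8, blue, green, red); there is no depth.
- r.camera_params(name): a dict with "K" (3x3 intrinsics, pixels), "D" ([k1, k2, p1, p2, k3] as OpenCV has them; the pictures are not rectified), "rvec" (rotation vector, rad) and "tvec" (3), from world to camera coordinates, as OpenCV has them. Camera axes: x right, y down, z forward; pixel columns grow to the right and rows downward; lengths in m; the calibration is good to about 2 mm. A picture is of the moment at which its call begins. camera_params takes no time and is no camera call.
- r.close_job(): hands the job in, once; it reports no verdict.
The state is a dict: "time_s": time; "joints": joint angles; "qd": joint speeds; "joint_torque": joint torques, N m; "tcp_pos": TCP position; "eef_rot": TCP orientation; "contact_force": force on the tool from outside, world axes, zero at the start; "moment": the same for the moment, N m; "gripper_width": finger opening in m.
Only numpy, scipy, OpenCV 4.12 (cv2) and the standard library are available. Lean on these libraries where they do the work, as an engineer would, in place of code of your own. Each camera call takes 0.05 s, during which the arm holds its last target. There are 200 camera calls.

## Working session

There is one attempt and no reset: what is moved stays moved. The work goes in short steps, Python scripts to look and compute and a tool call to move; the robot and the scene stay as the last step left them, time stands still between calls to the robot, and variables do not carry over. Pictures are saved under pics/ and viewed, about 12 in all and at most 16, crops included, and the job is handed in when it is done.

Besides the shell and the picture viewer there is one more tool, called after "Emit:" as name([rows], argument=value, ...), one row to a line, values as JSON. carry_out: Moves the arm, as the interface text tells. Its arguments: {"type":"object","properties":{"moves":{"type":"array"},"squeeze":{"type":"number"}},"required":["moves"]}

```bash
mkdir -p pics; ls; python3 - <<'E'
from plant import r
import cv2
s=r.get_state(); print({k:s[k] for k in('time_s','tcp_pos','eef_rot','gripper_width')}, r.tcp_to_grasp)
for n in('side','top'):
    cv2.imwrite(f'pics/{n}0.png',r.capture(n)); p=r.camera_params(n); print(n,p)
E
```

```text
pics
{'time_s': 0.0, 'tcp_pos': array([0.21399015, 0.63968173, 0.22563794]), 'eef_rot': array([  94.64215143,   89.90719615, -103.85984932]), 'gripper_width': 0.08770015067290891} 0.0188
side {'K': array([[397.64534641,   0.        , 252.5224746 ],
       [  0.        , 397.64534641, 186.85465915],
       [  0.        ,   0.        ,   1.        ]]), 'D': array([-0.1085453,  0.       ,  0.       ,  0.       ,  0.       ]), 'rvec': array([ 0.12001867, -2.60917559,  1.62602021]), 'tvec': array([0.54470211, 0.19636266, 0.8706095 ])}
top {'K': array([[472.95953936,   0.        , 252.85233328],
       [  0.        , 472.95953936, 189.25339401],
       [  0.        ,   0.        ,   1.        ]]), 'D': array([-0.04767849,  0.        ,  0.        ,  0.        ,  0.        ]), 'rvec': array([ 2.09938576, -2.09104374,  0.24436402]), 'tvec': array([-0.10712921,  0.5875263 ,  1.07818649])}
```

View pics/side0.png

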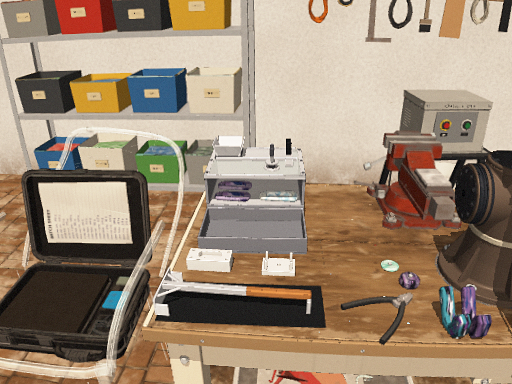

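View pics/top0.png

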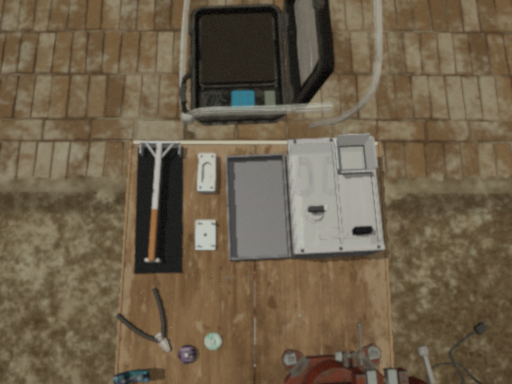

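Top view: the bay is at right with its mouth facing image left (+y). The gate grip is at about (362,231), the stud at (317,210), the tray at (258,207), the scoop on its mat at (158,205) and the mould parts at (206,172) and (205,235). I'll write the helpers and zoom in.

```bash
cat > h.py <<'E'
import cv2, numpy as np
from plant import r
from scipy.spatial.transform import Rotation as R
def proj(n,P):
    p=r.camera_params(n); return cv2.projectPoints(np.array(P,float).reshape(-1,3),p['rvec'],p['tvec'],p['K'],p['D'])[0].reshape(-1,2)
def ray(n,uv):
    p=r.camera_params(n); M=cv2.Rodrigues(p['rvec'])[0]
    q=cv2.undistortPoints(np.array([[uv]],float),p['K'],p['D'])[0,0]
    return -M.T@p['tvec'], M.T@np.array([q[0],q[1],1])
def at(n,uv,z):
    c,d=ray(n,uv); return (c+d*(z-c[2])/d[2]).round(4)
def crop(src,x,y,w,h,f,out):
    im=cv2.imread(src) if isinstance(src,str) else src
    cv2.imwrite(out,cv2.resize(im[y:y+h,x:x+w],None,fx=f,fy=f,interpolation=cv2.INTER_CUBIC))
E
python3 - <<'E'
from h import *
crop('pics/top0.png',120,125,280,155,2.8,'pics/t1.png')
crop('pics/side0.png',145,125,190,210,2.8,'pics/s1.png')
print(proj('top',[[0,0,0],[.5,0,0],[.5,.3,0]]))
# rough
for nm,uv,z in [('tray1',(228,157),.044),('tray2',(231,260),.044),('gate',(362,231),.176),('stud',(317,210),.17),('hopA',(343,148),.185),('hopB',(365,170),.185),('roof1',(289,140),.138),('roof2',(293,254),.138),('roof3',(384,250),.138),('mat1',(138,146),.003),('mat2',(135,272),.003),('mat3',(181,272),.003),('mat4',(183,147),.003),('foot',(152,259),.041),('blade',(160,147),.041),('b',(206,172),.03),('l',(205,235),.02)]: print(nm,at('top',uv,z))
E
```

```text
[[206.54624471 443.20882428]
 [211.3240804  229.33016347]
 [ 93.61209538 228.67042632]]
tray1 [ 0.6775 -0.0416  0.044 ]
tray2 [ 0.4193 -0.053   0.044 ]
gate [ 0.4708 -0.3406  0.176 ]
stud [ 0.5177 -0.2456  0.17  ]
hopA [ 0.6553 -0.3054  0.185 ]
hopB [ 0.6047 -0.3518  0.185 ]
roof1 [ 0.6901 -0.189   0.138 ]
roof2 [ 0.4249 -0.1943  0.138 ]
roof3 [ 0.4341 -0.3964  0.138 ]
mat1 [0.7201 0.199  0.003 ]
mat2 [0.3918 0.1867 0.003 ]
mat3 [0.3927 0.0723 0.003 ]
mat4 [0.7175 0.0798 0.003 ]
foot [0.4209 0.1378 0.041 ]
blade [0.7046 0.1325 0.041 ]
b [0.6419 0.0144 0.03  ]
l [0.4827 0.0135 0.02  ]
```

View pics/t1.png

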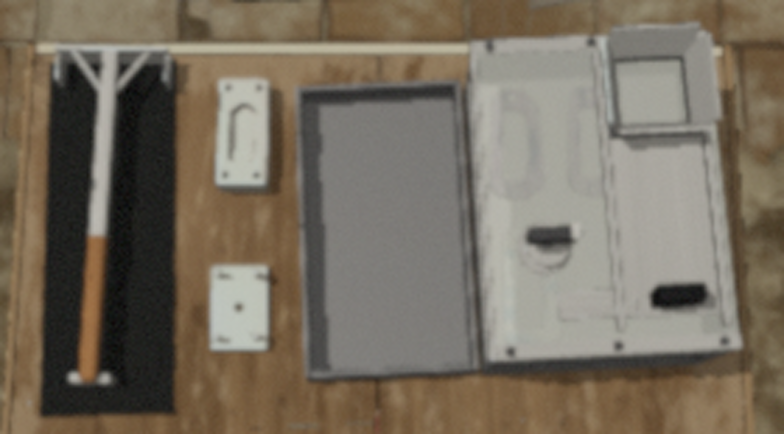

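View pics/s1.png

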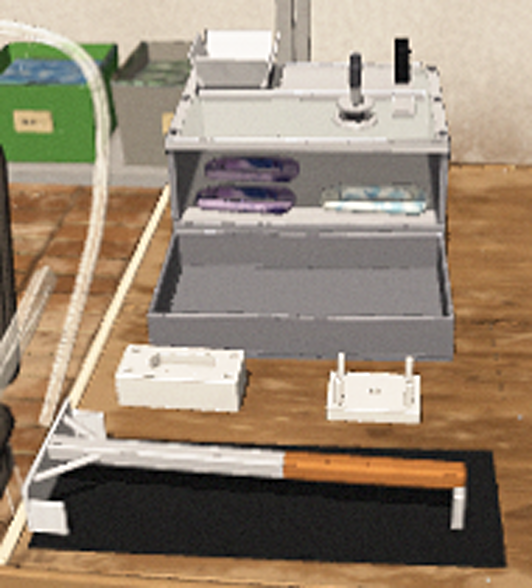

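Both views agree. There are two purple blanks on the hopper side, one behind the other, and a cyan blank on the near side. The gate grip is at top crop (680,290) and the stud wing at (550,233). Next I fit the bay pose and triangulate the grips.

```bash
cat >> h.py <<'E'
from scipy.optimize import least_squares
def tri(a,b):
    (c1,d1),(c2,d2)=ray('top',a),ray('side',b)
    t,*_=np.linalg.lstsq(np.c_[d1,-d2],c2-c1,rcond=None); p,q=c1+t[0]*d1,c2+t[1]*d2
    return ((p+q)/2).round(4), np.linalg.norm(p-q).round(4)
def T(u,v): return (120+u/2.8,125+v/2.8)
def S(u,v): return (145+u/2.8,125+v/2.8)
def b2w(P,b):
    P=np.atleast_2d(P); c,s=np.cos(b[2]),np.sin(b[2])
    return np.c_[b[0]+c*P[:,0]-s*P[:,1],b[1]+s*P[:,0]+c*P[:,1],P[:,2]]
E
python3 - <<'E'
from h import *
mod=[[-.098,.133,.138],[-.098,-.133,.138],[.098,-.133,.138],[-.253,.131,.044],[-.253,-.131,.044]]
px=np.array([T(470,42),T(486,361),T(741,348),T(297,88),T(308,379)])
ms=[[-.253,.131,.044],[-.253,-.131,.044]]; ps=np.array([S(148,316),S(454,318)])
f=lambda b:np.r_[(proj('top',b2w(mod,b))-px).ravel(),(proj('side',b2w(ms,b))-ps).ravel()]
s=least_squares(f,[.56,-.29,-1.53]); b=s.x; print('bay',b,np.degrees(b[2]),s.fun.round(1))
def w2b(p): 
    c,q=np.cos(b[2]),np.sin(b[2]); d=np.array(p[:2])-b[:2]; return (np.array([c*d[0]+q*d[1],-q*d[0]+c*d[1]])*1000).round(1)
for n,a,c in [('gate top',T(680,290),S(402,39)),('stud top',T(551,231),S(356,54))]:
    p,e=tri(a,c); print(n,p,e,w2b(p))
print('gate z.178',at('top',T(680,290),.178),'stud z',[at('top',T(551,231),z) for z in(.18,.19,.2)])
for n,u in [('purpF',T(518,140)),('purpB',T(585,140))]: p=at('top',u,.061); print(n,p,w2b(p))
for n,u in [('purpF L',S(195,205)),('purpF R',S(297,205)),('B L',S(204,172)),('B R',S(298,172)),('cy L',S(322,200)),('cy R',S(427,205))]: p=at('side',u,.056); print(n,p,w2b(p))
s=r.get_state(); M=R.from_euler('xyz',s['eef_rot'],degrees=True).as_matrix(); print(M.round(3)); print(s['contact_force'])
f0=at('top',T(90,374),.044); f1=at('top',T(108,55),.044);print('handle',f0,f1)
E
```

```text
bay [ 0.56300118 -0.29248016 -1.52091875] -87.14222561134221 [ 0.7 -0.3  2.6 -0.1 -0.4  0.3 -1.4 -0.9 -1.8 -0.5  0.1 -0.5  1.1  0.6]
gate top [ 0.4747 -0.3399  0.1885] 0.0012 [ 43.  -90.6]
stud top [ 0.5164 -0.2403  0.2074] 0.0013 [-54.4 -43.9]
gate z.178 [ 0.4757 -0.3423  0.178 ] stud z [array([ 0.5213, -0.2439,  0.18  ]), array([ 0.5193, -0.2426,  0.19  ]), array([ 0.5173, -0.2412,  0.2   ])]
purpF [ 0.6265 -0.233   0.061 ] [-56.2  66.4]
purpB [ 0.6267 -0.2921  0.061 ] [ 2.8 63.6]
purpF L [ 0.6736 -0.2123  0.056 ] [-74.6 114.5]
purpF R [ 0.5729 -0.2198  0.056 ] [-72.1  13.5]
B L [ 0.678  -0.2865  0.056 ] [ -0.2 115.2]
B R [ 0.5796 -0.2936  0.056 ] [ 1.9 16.5]
cy L [ 0.5493 -0.2323  0.056 ] [-60.8 -10.7]
cy R [ 0.4454 -0.2292  0.056 ] [ -69.1 -114.3]
[[-0.    -0.317 -0.948]
 [-0.001 -0.948  0.317]
 [-1.     0.001 -0.   ]]
[-0.13454899  0.46604823  0.7524831 ]
handle [0.4216 0.1369 0.044 ] [0.7099 0.1359 0.044 ]
```

Emit:
carry_out([
  [33,-22,15,0,0,-0.14,40],
  [66,-44,30,0,0,-0.28,40],
  [100,-66,45,0,0,-0.42,40],
  [133,-92,60,0,0,-0.56,40],
  [165,-122,75,0,0,-0.7,40],
])

```text
time_s: 0.6
tcp_pos: [0.3801, 0.5171, 0.3015]
eef_rot: [123.9, 89.9, -115.0]
contact_force: [0.2, 1.0, 0.8]
gripper_width: 0.0526
```

Emit:
carry_out([
  [30,-36,0,0,0,-0.12,40],
  [55,-78,0,0,0,-0.24,40],
  [75,-122,0,0,0,-0.36,40],
  [90,-168,0,0,0,-0.48,40],
  [105,-214,0,0,0,-0.497,40],
])

```text
time_s: 1.1
tcp_pos: [0.4844, 0.3021, 0.3011]
eef_rot: [127.8, 90.0, -139.5]
contact_force: [1.3, 0.8, 0.7]
gripper_width: 0.0354
```

Emit:
carry_out([
  [10,-47,0,0,0,0,40],
  [10,-96,0,0,0,0,40],
  [10,-145,0,0,0,0,40],
  [10,-195,0,0,0,0,40],
  [10,-244,0,0,0,0,40],
])

```text
time_s: 1.6
tcp_pos: [0.4935, 0.0581, 0.3015]
eef_rot: [48.6, 90.0, 141.5]
contact_force: [0.7, 0.1, 0.5]
gripper_width: 0.0351
```

Emit:
carry_out([
  [0,-49,0,0,0,0,40],
  [0,-98,0,0,0,0,40],
  [0,-147,0,0,0,0,40],
  [0,-196,0,0,0,0,40],
  [0,-245,0,0,0,0,40],
])

```text
time_s: 2.1
tcp_pos: [0.4935, -0.1868, 0.3015]
eef_rot: [-27.8, 90.0, 65.1]
contact_force: [1.8, 0.7, 1.2]
gripper_width: 0.0353
```

Emit:
carry_out([
  [-6,-49,0,0,0,0,40],
  [-12,-98,0,0,0,0,40],
  [-18,-147,0,0,0,0,40],
  [-18,-153,-30,0,0,0,40],
  [-18,-153,-70,0,0,0,40],
])

```text
time_s: 2.6
tcp_pos: [0.4763, -0.3404, 0.2318]
eef_rot: [-117.6, 89.8, -24.9]
contact_force: [0.9, -0.5, -2.1]
gripper_width: 0.0353
```

```bash
python3 - <<'E'
from h import *
a=r.capture('top');b=r.capture('side')
A=cv2.resize(a[120:270,270:400],None,fx=3,fy=3);B=cv2.resize(b[100:250,200:330],None,fx=3,fy=3)
cv2.imwrite('pics/c1.png',np.hstack([A,B]))
E
```

```text
(no output)
```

View pics/c1.png

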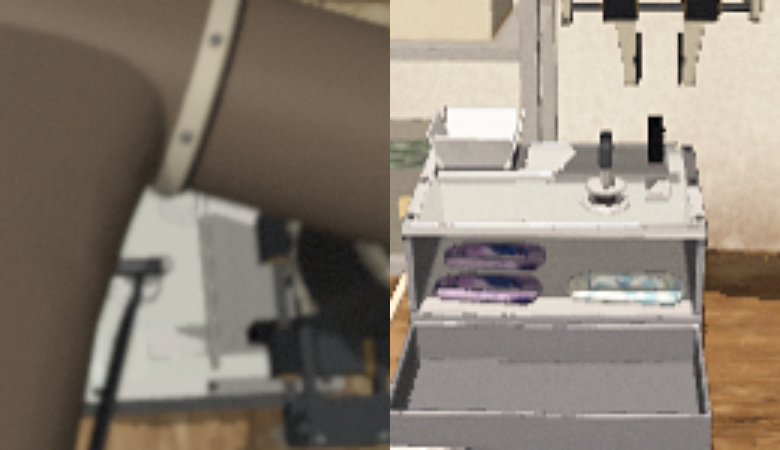

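The fingers straddle the gate block in the side view (block at u≈656, finger centre ≈660). I'll descend and grip.

Emit:
carry_out([
  [0,0,-40,0,0,0,40],
  [0,0,-72,0,0,0,40],
  [0,0,-72,0,0,0,5],
  [0,0,-72,0,0,0,5],
  [0,0,-72,0,0,0,5],
], squeeze=15)

```text
time_s: 3.2
tcp_pos: [0.4773, -0.3383, 0.1622]
eef_rot: [-127.4, 89.8, -34.4]
contact_force: [-3.3, -2.1, 0.7]
gripper_width: 0.0166
```

Emit:
carry_out([
  [0,0,0,0,0,0,5],
  [20,1,0,0,0,0,5],
  [40,2,0,0,0,0,5],
  [60,3,0,0,0,0,5],
  [78,4,0,0,0,0,5],
])

```text
time_s: 3.7
tcp_pos: [0.5477, -0.3347, 0.1618]
eef_rot: [87.9, 89.3, -179.2]
contact_force: [-30.9, -1.0, 20.1]
gripper_width: 0.0452
```

Emit:
carry_out([
  [2,0,0,0,0,0,5],
  [4,0,0,0,0,0,5],
  [4,0,0,0,0,0,5],
])

```text
time_s: 4.0
tcp_pos: [0.5497, -0.3346, 0.1616]
eef_rot: [84.8, 89.2, 177.6]
contact_force: [-30.3, 0.4, 20.1]
gripper_width: 0.0489
```

Emit:
carry_out([
  [-8,0,0,0,0,0,30],
  [-12,0,0,0,0,0,30],
])

```text
time_s: 4.2
tcp_pos: [0.5424, -0.3349, 0.1616]
eef_rot: [97.5, 89.8, -169.7]
contact_force: [-1.6, -0.8, 2.1]
gripper_width: 0.0351
```

```bash
python3 - <<'E'
from h import *
b=r.capture('side'); s=r.get_state(); print(s['tcp_pos'],s['gripper_width'],s['contact_force'])
crop(b,195,85,130,130,4.5,'pics/c2.png')
E
```

```text
[ 0.54383098 -0.3347809   0.1616967 ] 0.03795511058173225 [-3.65031219 -1.26464281  1.14520019]
```

View pics/c2.png

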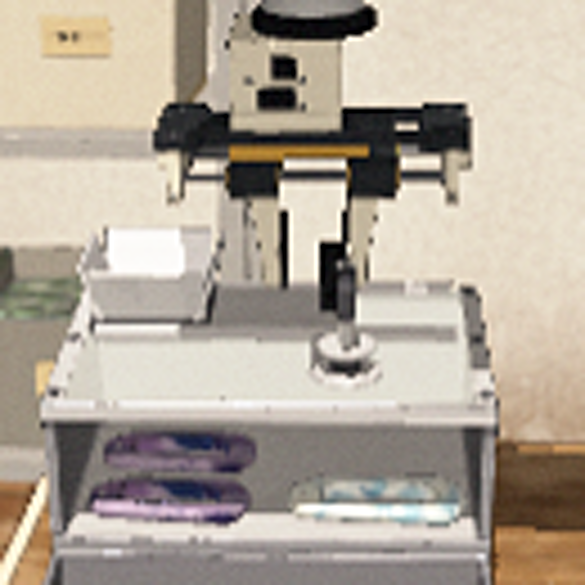

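```bash
python3 - <<'E'
from h import *
b=(.563,-.2925,-1.521)
for y in (-.0106,-.0206,-.03,-.04,-.0906): 
    p=proj('side',b2w([[.043-.019,y,.1885],[.043,.033,.185]],b)); print(y,((p-[195,85])*4.5).round(0).tolist())
E
```

```text
-0.0106 [[296.0, 252.0], [229.0, 247.0]]
-0.0206 [[312.0, 252.0], [229.0, 247.0]]
-0.03 [[327.0, 252.0], [229.0, 247.0]]
-0.04 [[342.0, 252.0], [229.0, 247.0]]
-0.0906 [[423.0, 253.0], [229.0, 247.0]]
```

Emit:
carry_out([
  [-10,0,0,0,0,0,30],
  [-10,0,0,0,0,0,3],
  [-10,0,0,0,0,0,3],
  [-10,0,0,0,0,0,3],
], squeeze=40)

```text
time_s: 4.65
tcp_pos: [0.5319, -0.3341, 0.1605]
eef_rot: [84.5, 89.6, 177.4]
contact_force: [-17.4, 2.1, 13.8]
gripper_width: 0.0131
```

Emit:
carry_out([
  [6,0,0,0,0,0,3],
  [12,0,0,0,0,0,3],
  [18,1,0,0,0,0,3],
  [22,1,0,0,0,0,3],
  [22,1,0,0,0,0,3],
])

```text
time_s: 5.15
tcp_pos: [0.5337, -0.3338, 0.1599]
eef_rot: [81.3, 87.4, 174.0]
contact_force: [-78.3, 1.0, 49.0]
gripper_width: 0.0169
```

Emit:
carry_out([
  [-20,-1,0,0,0,0,3],
  [-22,-1,0,0,0,0,3],
  [-22,-1,0,0,0,0,35],
  [-22,-1,0,0,0,0,35],
])

```text
time_s: 5.55
tcp_pos: [0.5363, -0.334, 0.1601]
eef_rot: [-108.4, 89.9, -15.5]
contact_force: [0.6, -0.5, -0.2]
gripper_width: 0.0243
```

Emit:
carry_out([
  [0,0,40,0,0,0,35],
  [0,0,80,0,0,0,35],
  [-10,25,110,0,0,0,35],
  [-30,70,110,0,0,0,35],
  [-60,119,110,0,0,0,35],
])

```text
time_s: 6.05
tcp_pos: [0.4812, -0.22, 0.2702]
eef_rot: [-91.9, 89.8, 1.0]
contact_force: [0.5, 2.5, 0.5]
gripper_width: 0.0308
```

Emit:
carry_out([
  [0,49,0,0,0,0,40],
  [0,98,0,0,0,0,40],
  [0,147,0,0,0,0,40],
  [0,196,0,0,0,0,40],
  [0,225,0,0,0,0,40],
])

```text
time_s: 6.55
tcp_pos: [0.4805, 0.0073, 0.2702]
eef_rot: [-59.8, 89.9, 33.3]
contact_force: [-0.3, -1.1, 0.9]
gripper_width: 0.0352
```

```bash
python3 - <<'E'
from h import *
a=r.capture('top');b=r.capture('side')
cv2.imwrite('pics/full_t2.png',a);cv2.imwrite('pics/full_s2.png',b)
A=cv2.resize(a[125:270,270:400],None,fx=3,fy=3);B=cv2.resize(b[100:245,195:325],None,fx=3,fy=3)
cv2.imwrite('pics/c3.png',np.hstack([A,B]))
E
```

```text
(no output)
```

View pics/c3.png

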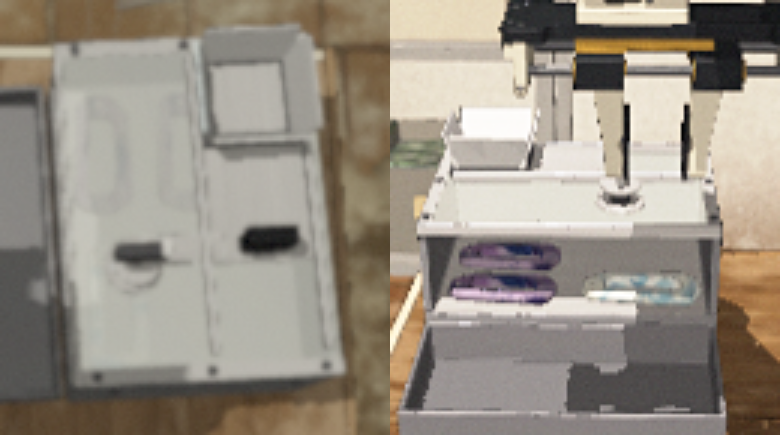

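```bash
python3 - <<'E'
from h import *
print(at('top',(270+270/3,125+237/3),.1885), at('top',T(680,290),.1885))
a=cv2.imread('pics/top0.png');c=cv2.imread('pics/full_t2.png')
cv2.imwrite('pics/c4.png',np.hstack([cv2.resize(q[128:262,328:394],None,fx=4.4,fy=4.4,interpolation=cv2.INTER_CUBIC) for q in(a,c)]))
E
```

```text
[ 0.5275 -0.3363  0.1885] [ 0.4741 -0.3399  0.1885]
```

View pics/c4.png

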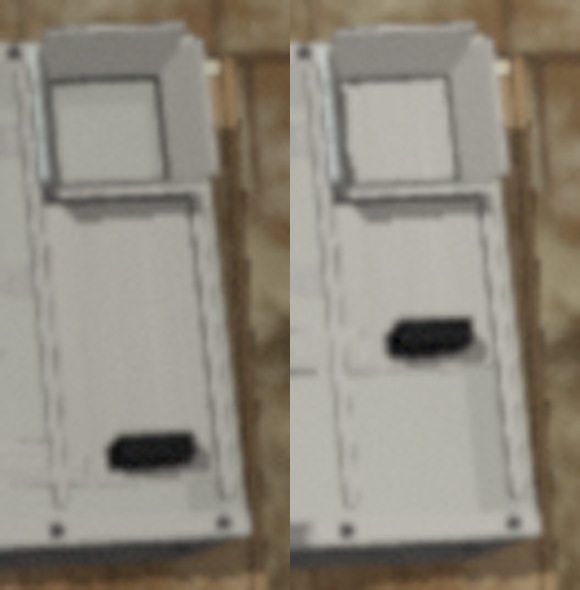

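The gate has slid about 55 mm and now covers the hopper hole, and it resisted a hard push. To make sure it is at its stop and the gripper isn't catching the hopper, I'll push it once more from behind with shut fingers and the gripper turned 90°.

Emit:
carry_out([
  [0,-45,0,0,0,0.14,5],
  [0,-90,0,0,0,0.28,5],
  [0,-135,0,0,0,0.42,5],
  [0,-180,0,0,0,0.56,5],
  [0,-225,0,0,0,0.7,0],
])

```text
time_s: 7.15
tcp_pos: [0.4808, -0.2102, 0.27]
eef_rot: [-130.0, 89.9, 0.3]
contact_force: [1.5, -1.2, 0.5]
gripper_width: 0.0028
```

Emit:
carry_out([
  [-4,-40,0,0,0,0.14,0],
  [-8,-80,0,0,0,0.28,0],
  [-12,-115,0,0,0,0.42,0],
  [-12,-115,0,0,0,0.56,0],
  [-12,-115,0,0,0,0.7,0],
])

```text
time_s: 7.65
tcp_pos: [0.4684, -0.325, 0.2692]
eef_rot: [-93.3, 90.0, 77.0]
contact_force: [-0.2, -0.3, 0.0]
gripper_width: 0.0007
```

Emit:
carry_out([
  [0,0,-40,0,0,0.12,0],
  [0,0,-80,0,0,0.17,0],
  [0,0,-100,0,0,0.17,0],
  [0,0,-100,0,0,0.17,0],
])

```text
time_s: 8.05
tcp_pos: [0.4669, -0.3229, 0.1665]
eef_rot: [-22.9, 89.7, 156.9]
contact_force: [-0.2, -0.4, 0.8]
gripper_width: 0.0009
```

```bash
python3 -c "
from plant import r
s=r.get_state();print(s['joints'],s['tcp_pos'],s['contact_force'],s['time_s'])"
```

```text
[-1.49546779e+01  1.34049789e+01 -1.76781933e+01 -5.03773623e-02
 -5.92183790e+01  1.04757383e+02] [ 0.46690727 -0.32293996  0.16648152] [-0.17784992 -0.42537314  0.82270283] 8.05
```

Emit:
carry_out([
  [20,0,0,0,0,0,0],
  [36,0,0,0,0,0,0],
  [42,0,0,0,0,0,0],
  [47,0,0,0,0,0,0],
  [49,0,0,0,0,0,0],
])

```text
time_s: 8.55
tcp_pos: [0.5139, -0.3236, 0.1703]
eef_rot: [-1.9, 89.6, 177.9]
contact_force: [-17.0, -0.0, 12.7]
gripper_width: 0.0005
```

Emit:
carry_out([
  [2,0,0,0,0,0,0],
  [3,0,0,0,0,0,0],
  [3,0,0,0,0,0,0],
])

```text
time_s: 8.85
tcp_pos: [0.514, -0.3236, 0.1704]
eef_rot: [-4.6, 89.4, 175.1]
contact_force: [-21.5, 1.2, 14.8]
gripper_width: 0.0003
```

It's a hard stop: 21 N of push and no motion, so the gate is shut. Next is the stud.

Emit:
carry_out([
  [-10,0,0,0,0,0,0],
  [-10,0,45,0,0,-0.14,20],
  [-10,20,90,0,0,-0.28,40],
  [-5,50,90,0,0,-0.42,40],
  [2,84,90,0,0,-0.56,40],
])

```text
time_s: 9.35
tcp_pos: [0.5231, -0.239, 0.262]
eef_rot: [-151.2, 89.7, -3.9]
contact_force: [0.6, -0.2, -1.6]
gripper_width: 0.0267
```

Emit:
carry_out([
  [0,0,0,0,0,-0.14,40],
  [0,0,0,0,0,-0.28,40],
  [0,0,0,0,0,-0.42,40],
  [0,0,0,0,0,-0.56,40],
  [0,0,0,0,0,-0.7,40],
])

```text
time_s: 9.85
tcp_pos: [0.5226, -0.2391, 0.2601]
eef_rot: [-101.1, 89.9, 6.2]
contact_force: [-0.2, -0.8, -0.0]
gripper_width: 0.0348
```

Emit:
carry_out([
  [0,0,0,0,0,-0.14,40],
  [0,0,0,0,0,-0.28,40],
  [0,0,0,0,0,-0.31,40],
  [0,0,0,0,0,-0.31,40],
])

```text
time_s: 10.25
tcp_pos: [0.5225, -0.2393, 0.2599]
eef_rot: [-87.9, 90.0, 2.1]
contact_force: [-0.8, -1.3, -1.0]
gripper_width: 0.0351
```

```bash
python3 - <<'E'
from h import *
s=r.get_state();print(s['joints'].round(1),s['tcp_pos'],s['gripper_width']); M=R.from_euler('xyz',s['eef_rot'],degrees=True).as_matrix(); print(M[:,1], M[:,0])
E
```

```text
[ -5.1  10.   -9.4  -0.  -70.6   5.1] [ 0.52253588 -0.23928185  0.25993371] 0.03509623155173257
[-9.99999646e-01 -4.43157077e-06 -8.41903862e-04] [ 8.41903726e-04  3.04344381e-05 -9.99999645e-01]
```

Emit:
carry_out([
  [-5,-1,-30,0,0,0.05,40],
  [-5,-1,-65,0,0,0.05,40],
  [-5,-1,-84,0,0,0.05,40],
  [-5,-1,-84,0,0,0.05,40],
])

```text
time_s: 10.65
tcp_pos: [0.5157, -0.2399, 0.1729]
eef_rot: [73.4, 89.7, 166.2]
contact_force: [0.8, 0.3, -0.1]
gripper_width: 0.0347
```

Emit:
carry_out([
  [0,0,0,0,0,0,5],
  [0,0,0,0,0,0,5],
  [0,0,0,0,0,0,5],
  [0,0,0,0,0,0,5],
], squeeze=10)

```text
time_s: 11.05
tcp_pos: [0.5171, -0.2405, 0.1765]
eef_rot: [156.1, 90.0, -111.1]
contact_force: [-1.9, 0.2, 3.4]
gripper_width: 0.0111
```

```bash
python3 - <<'E'
from h import *
b=r.capture('side');s=r.get_state();print(s['tcp_pos'],s['gripper_width'],s['contact_force'],s['moment'])
crop(b,195,85,130,130,4.5,'pics/c5.png')
E
```

```text
[ 0.51718426 -0.24051751  0.17646231] 0.011240291594155294 [-3.07654157  0.0881086   3.89434373] [ 0.1105524   1.17461753 -0.08434137]
```

View pics/c5.png

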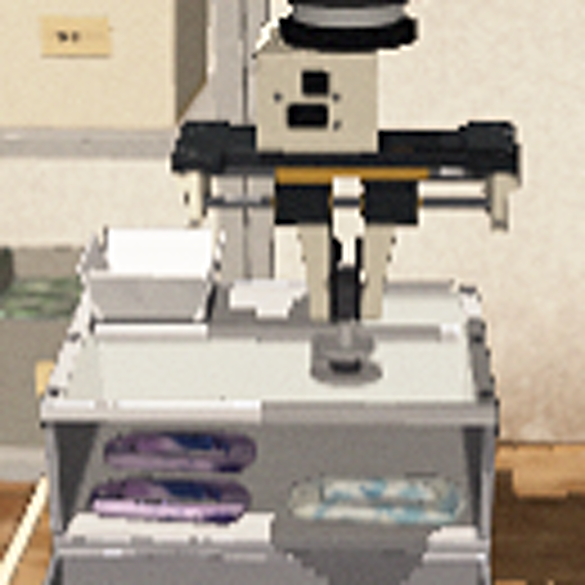

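Emit:
carry_out([
  [0,0,0,0,0,0,5],
  [0,0,-4,0,0,0,5],
  [0,0,-8,0,0,0,5],
  [0,0,-10,0,0,0,5],
  [0,0,-10,0,0,0,5],
], squeeze=45)

```text
time_s: 11.6
tcp_pos: [0.5172, -0.2405, 0.1668]
eef_rot: [-162.3, 90.0, -69.5]
contact_force: [-5.0, 0.9, 10.1]
gripper_width: 0.0106
```

Emit:
carry_out([
  [0,0,0,0,0,-0.14,5],
  [0,0,0,0,0,-0.28,5],
  [0,0,0,0,0,-0.42,5],
  [0,0,0,0,0,-0.56,5],
  [0,0,0,0,0,-0.7,5],
])

```text
time_s: 12.1
tcp_pos: [0.5189, -0.241, 0.1674]
eef_rot: [-78.1, 89.8, -25.8]
contact_force: [-1.2, -1.6, 8.3]
gripper_width: 0.0106
```

Emit:
carry_out([
  [0,0,0,0,0,-0.14,5],
  [0,0,0,0,0,-0.28,5],
  [0,0,0,0,0,-0.42,5],
  [0,0,0,0,0,-0.56,5],
  [0,0,0,0,0,-0.68,5],
])

```text
time_s: 12.6
tcp_pos: [0.5199, -0.2423, 0.1681]
eef_rot: [-48.9, 89.6, -35.5]
contact_force: [0.8, -8.7, 7.5]
gripper_width: 0.0106
```

```bash
python3 - <<'E'
from h import *
s=r.get_state();print(s['tcp_pos'],s['gripper_width'],s['contact_force'],s['moment']);print(R.from_euler('xyz',s['eef_rot'],degrees=True).as_matrix()[:,1])
E
```

```text
[ 0.51994604 -0.24232272  0.1681167 ] 0.01057985322316343 [ 0.7861473  -8.65575216  7.53010288] [-3.21272089 -0.42064575  0.02490883]
[-0.23190806  0.97272464 -0.00504177]
```

Emit:
carry_out([
  [0,0,0,0,0,-0.05,5],
  [0,0,0,0,0,-0.05,5],
  [0,0,4,0,0,-0.04,5],
  [0,0,8,0,0,-0.03,5],
  [0,0,10,0,0,-0.03,5],
])

```text
time_s: 13.1
tcp_pos: [0.5197, -0.2422, 0.177]
eef_rot: [-46.5, 89.7, -34.5]
contact_force: [7.1, -13.4, -12.9]
gripper_width: 0.0108
```

Emit:
carry_out([
  [0,0,0,0,0,0,40],
  [0,0,0,0,0,0,40],
  [0,0,0,0,0,0,40],
  [0,0,40,0,0,0,40],
  [0,0,90,0,0,0,40],
])

```text
time_s: 13.6
tcp_pos: [0.5159, -0.2397, 0.2642]
eef_rot: [154.9, 89.7, 166.9]
contact_force: [2.3, -1.2, 0.5]
gripper_width: 0.0346
```

Emit:
carry_out([
  [-5,45,0,0,0,0,60],
  [-15,93,0,0,0,0,100],
  [-25,140,0,0,0,0,100],
  [-35,187,0,0,0,0,100],
  [-45,234,0,0,0,0,100],
])

```text
time_s: 14.1
tcp_pos: [0.4715, -0.0046, 0.2656]
eef_rot: [43.3, 90.0, 55.3]
contact_force: [1.8, -0.1, 0.1]
gripper_width: 0.0699
```

```bash
python3 - <<'E'
from h import *
a=r.capture('top'); cv2.imwrite('pics/full_t3.png',a); s=r.get_state();print(s['tcp_pos'],s['eef_rot'],s['joints'].round(1))
crop(a,125,125,275,160,2.8,'pics/c6.png')
E
```

```text
[0.47079821 0.00054375 0.26581639] [54.49938212 89.84710618 66.58889536] [ 2.400e+01 -7.000e-01 -2.030e+01 -1.000e-01 -7.020e+01 -1.019e+02]
```

View pics/c6.png

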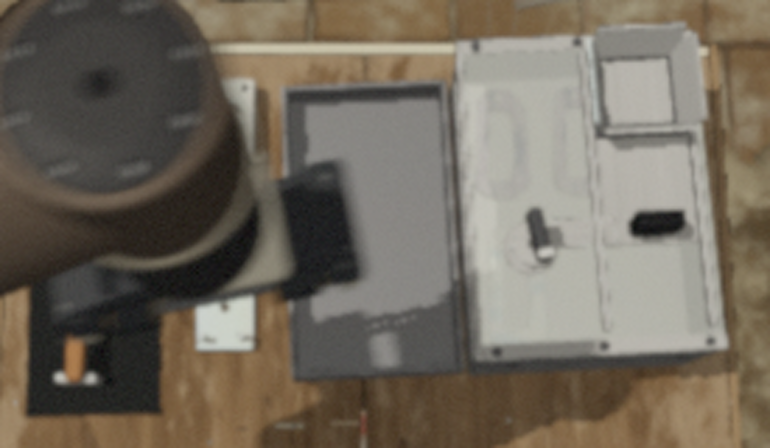

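The stud wing has turned (crop (540,235)), the gate is shut, and the scoop hasn't moved. I'll swing the wrist round so the −87° turn with the scoop stays in joint range.

Emit:
carry_out([
  [0,27,0,0,0,0.148,60],
  [0,54,0,0,0,0.296,60],
  [0,81,0,0,0,0.444,60],
  [0,108,0,0,0,0.592,60],
  [5,137,0,0,0,0.74,60],
])

```text
time_s: 14.65
tcp_pos: [0.4768, 0.1318, 0.2657]
eef_rot: [30.9, 90.0, 85.6]
contact_force: [1.0, 0.1, 0.8]
gripper_width: 0.0532
```

Emit:
carry_out([
  [0,0,0,0,0,0.148,60],
  [0,0,0,0,0,0.296,60],
  [0,0,0,0,0,0.444,60],
  [0,0,0,0,0,0.592,60],
  [0,0,0,0,0,0.74,60],
])

```text
time_s: 15.15
tcp_pos: [0.4772, 0.1308, 0.2654]
eef_rot: [73.4, 90.0, 170.5]
contact_force: [0.4, -0.2, 0.8]
gripper_width: 0.0525
```

Emit:
carry_out([
  [0,0,0,0,0,0.148,60],
  [0,0,0,0,0,0.296,60],
  [0,0,0,0,0,0.444,60],
  [0,0,0,0,0,0.592,60],
  [0,0,0,0,0,0.74,60],
])

```text
time_s: 15.65
tcp_pos: [0.4772, 0.1308, 0.2654]
eef_rot: [18.9, 90.0, 158.4]
contact_force: [-0.2, -0.2, -0.2]
gripper_width: 0.0524
```

Emit:
carry_out([
  [0,0,-30,0,0,0.148,60],
  [0,0,-60,0,0,0.296,60],
  [0,0,-90,0,0,0.444,60],
  [0,0,-100,0,0,0.592,60],
  [0,0,-100,0,0,0.7,60],
])

```text
time_s: 16.15
tcp_pos: [0.4761, 0.13, 0.1634]
eef_rot: [29.0, 89.8, -151.4]
contact_force: [0.5, -0.7, 0.6]
gripper_width: 0.0525
```

```bash
python3 - <<'E'
from h import *
b=r.capture('side'); s=r.get_state();print(s['tcp_pos'],s['joints'].round(1),s['gripper_width']);print(R.from_euler('xyz',s['eef_rot'],degrees=True).as_matrix()[:,1])
cv2.imwrite('pics/full_s3.png',b)
crop(b,140,200,200,140,3,'pics/c7.png')
P=proj('side',[[.476,.137,.044],[.42,.137,.044],[.716,.136,.044]]); print(((P-[140,200])*3).round(0).tolist())
print(((proj('side',[s['tcp_pos']])-[140,200])*3).round(0).tolist())
E
```

```text
[0.47672191 0.13037027 0.1643827 ] [ 38.1   6.6 -26.7  -0.  -56.9  51.8] 0.05247832203586913
[-0.00204186 -0.99999714  0.00124178]
[[424.0, 269.0], [510.0, 273.0], [69.0, 246.0]]
[[428.0, 109.0]]
```

View pics/c7.png

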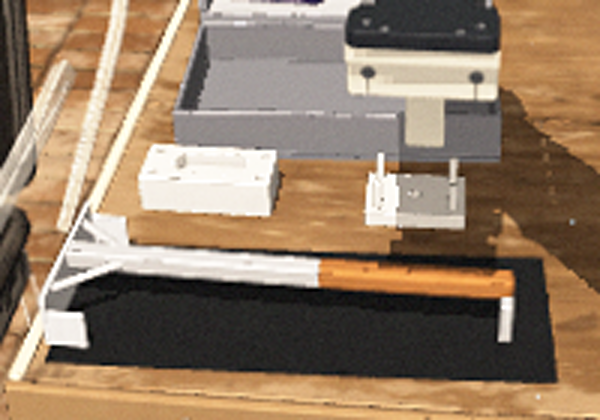

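The handle matches the prediction: its end is at (513,275), predicted (510,273). Grasping.

Emit:
carry_out([
  [-1,7,-45,0,0,0,60],
  [-1,7,-90,0,0,0,60],
  [-1,7,-130,0,0,0,60],
  [-1,7,-146,0,0,0,60],
  [-1,7,-146,0,0,0,5],
], squeeze=15)

```text
time_s: 16.7
tcp_pos: [0.4749, 0.1367, 0.0173]
eef_rot: [36.5, 89.7, -144.4]
contact_force: [-0.3, -0.2, -0.2]
gripper_width: 0.0487
```

Emit:
carry_out([
  [0,0,0,0,0,0,5],
  [0,0,0,0,0,0,5],
  [0,0,0,0,0,0,5],
], squeeze=60)

```text
time_s: 17.0
tcp_pos: [0.4773, 0.1383, 0.021]
eef_rot: [-142.3, 89.8, 37.0]
contact_force: [-0.2, -0.2, 0.1]
gripper_width: 0.0258
```

Emit:
carry_out([
  [0,0,0,0,0,0,5],
  [0,0,10,0,0,0,5],
  [0,0,30,0,0,0,5],
  [0,0,60,0,0,0,5],
  [0,0,90,0,0,0,5],
])

```text
time_s: 17.5
tcp_pos: [0.4758, 0.1372, 0.111]
eef_rot: [29.7, 89.9, -151.0]
contact_force: [0.6, 0.5, -2.3]
gripper_width: 0.0134
```

Emit:
carry_out([
  [0,0,3,0,0,-0.06,5],
  [0,0,6,0,0,-0.16,5],
  [0,0,10,0,0,-0.26,5],
  [0,0,10,0,0,-0.36,5],
  [0,0,10,0,0,-0.46,5],
])

```text
time_s: 18.0
tcp_pos: [0.4761, 0.1375, 0.1205]
eef_rot: [-87.2, 90.0, 65.5]
contact_force: [0.3, -0.2, -1.8]
gripper_width: 0.0131
```

Emit:
carry_out([
  [10,0,0,0,0,-0.1,5],
  [20,0,0,0,0,-0.2,5],
  [35,0,0,0,0,-0.3,5],
  [50,0,0,0,0,-0.4,5],
  [65,0,0,0,0,-0.5,5],
])

```text
time_s: 18.5
tcp_pos: [0.5417, 0.1375, 0.1204]
eef_rot: [-37.4, 90.0, 86.6]
contact_force: [0.2, -0.2, -2.2]
gripper_width: 0.0134
```

Emit:
carry_out([
  [15,-10,0,0,0,-0.1,5],
  [30,-20,0,0,0,-0.2,5],
  [45,-35,0,0,0,-0.3,5],
  [60,-50,0,0,0,-0.4,5],
  [70,-57,0,0,0,-0.5,5],
])

```text
time_s: 19.0
tcp_pos: [0.6119, 0.0795, 0.1202]
eef_rot: [54.6, 90.0, 149.9]
contact_force: [-0.4, -0.2, -2.8]
gripper_width: 0.0133
```

Emit:
carry_out([
  [0,-2,0,0,0,-0.06,5],
  [0,-4,0,0,0,-0.06,5],
  [0,-4,0,0,0,-0.06,5],
])

```text
time_s: 19.3
tcp_pos: [0.6111, 0.0764, 0.12]
eef_rot: [4.3, 90.0, 96.5]
contact_force: [-0.3, 0.2, -2.4]
gripper_width: 0.0134
```

```bash
cat >> h.py <<'E'
b0=np.array([.563,-.2925,-1.521])
def w2b(p): return ((np.array(p[:2])-b0[:2])@np.array([[np.cos(b0[2]),-np.sin(b0[2])],[np.sin(b0[2]),np.cos(b0[2])]])*1000).round(1)
def st():
    s=r.get_state(); j=R.from_euler('xyz',s['eef_rot'],degrees=True).as_matrix()[:,1]; p=s['tcp_pos']
    print('t',s['time_s'],'tcp',p.round(4),'bay',w2b(p),'jawdeg',np.degrees(np.arctan2(j[1],j[0])).round(1),'w',s['gripper_width'].round(4),'F',s['contact_force'].round(1)); return s
E
python3 - <<'E'
from h import *
s=st(); b=r.capture('side'); a=r.capture('top')
A=cv2.resize(a[125:265,140:390],None,fx=2.2,fy=2.2,interpolation=2);B=cv2.resize(b[60:330,140:340],None,fx=2.2,fy=2.2,interpolation=2)[:596]
B=cv2.resize(b[100:240,150:330],None,fx=2.2,fy=2.2,interpolation=2); w=min(A.shape[1],B.shape[1])
cv2.imwrite('pics/c8.png',np.vstack([A[:,-w:] if 0 else A, np.pad(B,((0,0),(0,A.shape[1]-B.shape[1]),(0,0)))]))
E
```

```text
Traceback (most recent call last):
  File "h.py", line 29, in st
    print('t',s['time_s'],'tcp',p.round(4),'bay',w2b(p),'jawdeg',np.degrees(np.arctan2(j[1],j[0])).round(1),'w',s['gripper_width'].round(4),'F',s['contact_force'].round(1)); return s
                                                                                                                ^^^^^^^^^^^^^^^^^^^^^^^^
AttributeError: 'float' object has no attribute 'round'
```

```bash
sed -i "s/s\['gripper_width'\].round(4)/round(s['gripper_width'],4)/" h.py
python3 - <<'E'
from h import *
s=st(); b=r.capture('side'); a=r.capture('top'); cv2.imwrite('pics/ft4.png',a)
A=cv2.resize(a[125:265,140:390],None,fx=2.1,fy=2.1,interpolation=2)
B=cv2.resize(b[100:240,150:330],None,fx=2.1,fy=2.1,interpolation=2)
cv2.imwrite('pics/c8.png',np.vstack([A, np.pad(B,((0,0),(0,A.shape[1]-B.shape[1]),(0,0)))]))
E
```

```text
t 19.3 tcp [0.6111 0.0764 0.12  ] bay [-366.1   66.4] jawdeg -177.8 w 0.0134 F [-0.3  0.2 -2.4]
```

View pics/c8.png

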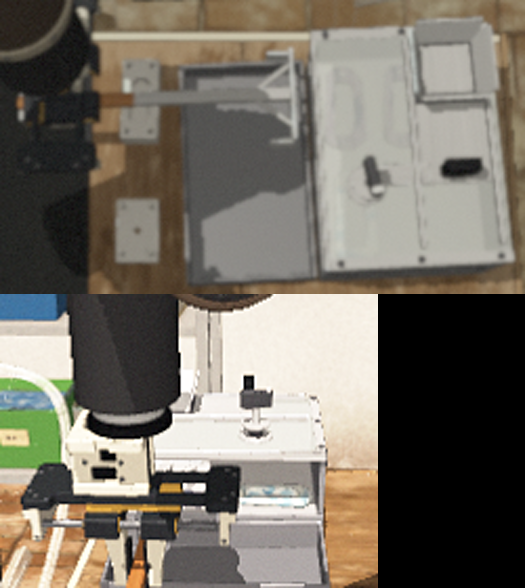

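```bash
python3 - <<'E'
from h import *
for z in(.12,.13,.14,.15):
    p=at('top',(140+290/2.1,125+48/2.1),z);q=at('top',(140+294.5/2.1,125+141/2.1),z); print(z,p,q,np.linalg.norm(p-q),w2b((p+q)/2))
# where blade expected: grip at bay + 240
g=b2w([[-.366+.24,.0664,.142-.0]],b0);print(g,proj('top',g))
a=cv2.imread('pics/ft4.png'); crop(a,240,135,60,70,8,'pics/c9.png')
E
```

```text
0.12 [ 0.6768 -0.1643  0.12  ] [ 0.5692 -0.1683  0.12  ] 0.10767432377312607 [-123.1   66.2]
0.13 [ 0.6734 -0.1638  0.13  ] [ 0.5668 -0.1678  0.13  ] 0.1066750205062085 [-123.7   63.3]
0.14 [ 0.6701 -0.1632  0.14  ] [ 0.5645 -0.1672  0.14  ] 0.10567573042094389 [-124.4   60.6]
0.15 [ 0.6667 -0.1627  0.15  ] [ 0.5621 -0.1667  0.15  ] 0.10467645389484678 [-125.1   57.7]
[[ 0.62304595 -0.16335108  0.142     ]] [[278.35985504 167.07936436]]
```

View pics/c9.png

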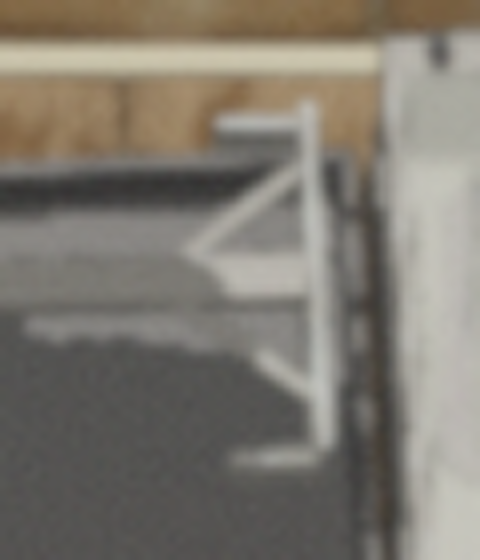

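The scoop is level over the tray and lined up with the purple lane (blade at crop (315,275)). I'll lower it and insert, watching the force.

Emit:
carry_out([
  [-2,0,-14,0,0,0.015,5],
  [-2,0,-28,0,0,0.015,5],
  [-1,-20,-28,0,0,0.015,5],
  [0,-40,-28,0,0,0.015,5],
  [0,-40,-28,0,0,0.015,5],
])

```text
time_s: 19.9
tcp_pos: [0.6108, 0.0351, 0.0908]
eef_rot: [109.3, 89.9, -157.7]
contact_force: [-0.3, -0.2, -2.1]
gripper_width: 0.0132
```

```bash
python3 - <<'E'
from h import *
s=st(); b=r.capture('side'); cv2.imwrite('pics/fs5.png',b); a=r.capture('top'); cv2.imwrite('pics/ft5.png',a)
crop(b,150,95,190,200,3,'pics/c10.png')
E
```

```text
t 19.9 tcp [0.6108 0.0351 0.0908] bay [-324.8   64. ] jawdeg -177.0 w 0.0132 F [-0.3 -0.2 -2.1]
```

View pics/c10.png

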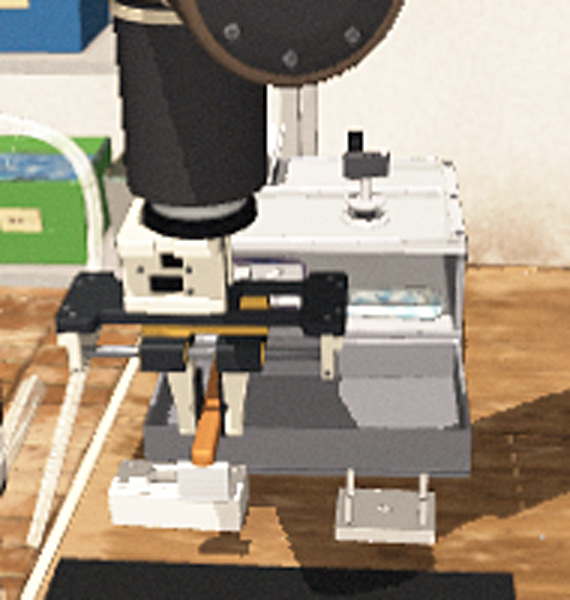

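The blade has cleared the mouth with no contact, so I continue in.

Emit:
carry_out([
  [1,-25,0,0,0,0,5],
  [2,-50,0,0,0,0,5],
  [4,-75,0,0,0,0,5],
  [5,-100,0,0,0,0,5],
])

```text
time_s: 20.4
tcp_pos: [0.6166, -0.0633, 0.0915]
eef_rot: [-44.2, 90.0, 48.9]
contact_force: [0.6, -0.4, -2.1]
gripper_width: 0.0132
```

Emit:
carry_out([
  [1,-20,0,0,0,0,5],
  [2,-40,0,0,0,0,5],
  [3,-58,0,0,0,0,5],
  [3,-60,0,0,0,0,5],
  [3,-60,0,0,0,0,5],
])

```text
time_s: 20.9
tcp_pos: [0.6194, -0.1231, 0.0913]
eef_rot: [69.3, 90.0, 162.3]
contact_force: [-0.4, 1.0, -2.6]
gripper_width: 0.0132
```

```bash
python3 -c "
from h import *
st()"
```

```text
t 20.9 tcp [ 0.6194 -0.1231  0.0913] bay [-166.4   64.7] jawdeg -177.0 w 0.0132 F [-0.4  1.  -2.6]
```

Emit:
carry_out([
  [0,0,-8,0,0,0,5],
  [0,0,-14,0,0,0,5],
  [0,0,-18,0,0,0,5],
  [0,0,-18,0,0,0,5],
])

```text
time_s: 21.3
tcp_pos: [0.619, -0.1228, 0.0726]
eef_rot: [90.1, 89.9, -176.9]
contact_force: [-1.4, 0.5, -1.3]
gripper_width: 0.0137
```

Emit:
carry_out([
  [0,0,-2,0,0,0,5],
  [0,0,-4,0,0,0,5],
  [0,0,-4,0,0,0,5],
])

```text
time_s: 21.6
tcp_pos: [0.6196, -0.1233, 0.0697]
eef_rot: [-99.1, 90.0, -6.0]
contact_force: [0.1, 1.2, -1.0]
gripper_width: 0.0133
```

Emit:
carry_out([
  [0,0,-1,0,0,0,5],
  [0,0,-2,0,0,0,5],
  [0,0,-2,0,0,0,5],
])

```text
time_s: 21.9
tcp_pos: [0.6197, -0.1233, 0.0678]
eef_rot: [-95.6, 90.0, -2.6]
contact_force: [-0.2, 1.9, 0.7]
gripper_width: 0.0132
```

Light floor contact begins at TCP z ≈ 0.070. I'll raise 1 mm and pull.

Emit:
carry_out([
  [0,0,1,0,0,0,5],
  [-1,14,1,0,0,0,5],
  [-1,29,1,0,0,0,5],
  [-2,44,1,0,0,0,5],
  [-3,60,1,0,0,0,5],
])

```text
time_s: 22.4
tcp_pos: [0.6162, -0.0619, 0.0686]
eef_rot: [139.5, 90.0, -127.4]
contact_force: [0.8, -2.1, -0.5]
gripper_width: 0.0135
```

Emit:
carry_out([
  [-1,15,0,0,0,0,5],
  [-2,30,0,0,0,0,5],
  [-2,45,0,0,0,0,5],
  [-3,60,0,0,0,0,5],
  [-4,75,0,0,0,0,5],
])

```text
time_s: 22.9
tcp_pos: [0.6123, 0.013, 0.0686]
eef_rot: [91.8, 90.0, -175.2]
contact_force: [0.6, -1.9, -0.1]
gripper_width: 0.0135
```

Emit:
carry_out([
  [-1,15,0,0,0,0,5],
  [-2,30,0,0,0,0,5],
  [-2,45,0,0,0,0,5],
  [-3,54,1,0,0,0,5],
  [-3,54,3,0,0,0,5],
])

```text
time_s: 23.4
tcp_pos: [0.6092, 0.0671, 0.0713]
eef_rot: [54.2, 90.0, 147.3]
contact_force: [-0.0, -0.1, -2.3]
gripper_width: 0.0135
```

```bash
python3 - <<'E'
from h import *
st()
a=r.capture('top');b=r.capture('side'); cv2.imwrite('pics/ft6.png',a); cv2.imwrite('pics/fs6.png',b)
A=cv2.resize(a[130:265,200:395],None,fx=2.4,fy=2.4,interpolation=2);B=cv2.resize(b[135:290,180:320],None,fx=2.4,fy=2.4,interpolation=2)
h=max(A.shape[0],B.shape[0]);pd=lambda q:np.pad(q,((0,h-q.shape[0]),(0,0),(0,0)))
cv2.imwrite('pics/c11.png',np.hstack([pd(A)[:,:464],pd(B)]))
E
```

```text
t 23.4 tcp [0.6092 0.0671 0.0713] bay [-356.9   64. ] jawdeg -176.9 w 0.0135 F [-0.  -0.1 -2.3]
```

View pics/c11.png

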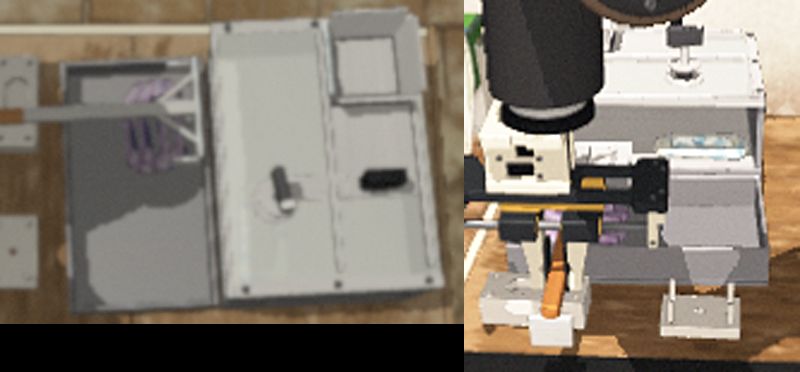

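Both purple blanks are in the tray, and the cyan one is still in the bay at side crop (705,145). Next is the second lane, at bay y ≈ −62.

Emit:
carry_out([
  [0,0,21,0,0,0,5],
  [-30,-1,21,0,0,0,5],
  [-65,-3,21,0,0,0,5],
  [-100,-5,21,0,0,0,5],
  [-126,-6,21,0,0,0,5],
])

```text
time_s: 24.0
tcp_pos: [0.4812, 0.0585, 0.0924]
eef_rot: [82.8, 90.0, 175.7]
contact_force: [0.4, 0.5, -1.7]
gripper_width: 0.0131
```

Emit:
carry_out([
  [0,0,0,0,0,0,5],
  [1,-15,0,0,0,0,5],
  [2,-35,0,0,0,0,5],
  [2,-35,0,0,0,0,5],
])

```text
time_s: 24.4
tcp_pos: [0.4856, 0.023, 0.0927]
eef_rot: [-115.0, 90.0, -22.1]
contact_force: [0.5, -0.4, -1.9]
gripper_width: 0.0133
```

```bash
python3 -c "
from h import *
st(); a=r.capture('top'); cv2.imwrite('pics/ft7.png',a)"
```

```text
t 24.4 tcp [0.4856 0.023  0.0927] bay [-318.9  -61.6] jawdeg -177.1 w 0.0133 F [ 0.5 -0.4 -1.9]
```

Emit:
carry_out([
  [1,-25,0,0,0,0,5],
  [2,-50,0,0,0,0,5],
  [4,-75,0,0,0,0,5],
  [5,-100,0,0,0,0,5],
])

```text
time_s: 24.85
tcp_pos: [0.4911, -0.0761, 0.0927]
eef_rot: [-87.9, 90.0, 5.1]
contact_force: [1.0, 0.1, -2.1]
gripper_width: 0.0137
```

Emit:
carry_out([
  [1,-20,0,0,0,0,5],
  [2,-40,0,0,0,0,5],
  [3,-54,0,0,0,0,5],
  [3,-54,0,0,0,0,5],
])

```text
time_s: 25.25
tcp_pos: [0.4937, -0.1306, 0.0925]
eef_rot: [128.7, 90.0, -138.4]
contact_force: [-1.0, 0.3, -1.7]
gripper_width: 0.0135
```

Emit:
carry_out([
  [0,0,-8,0,0,0,5],
  [0,0,-14,0,0,0,5],
  [0,0,-20,0,0,0,5],
  [0,0,-20,0,0,0,5],
])

```text
time_s: 25.65
tcp_pos: [0.4929, -0.1289, 0.0715]
eef_rot: [91.7, 89.9, -175.3]
contact_force: [0.1, 0.4, -1.4]
gripper_width: 0.0138
```

Emit:
carry_out([
  [0,0,-2,0,0,0,5],
  [0,0,-3,0,0,0,5],
  [0,0,-3,0,0,0,5],
])

```text
time_s: 25.95
tcp_pos: [0.4936, -0.1292, 0.0697]
eef_rot: [-93.6, 90.0, -0.6]
contact_force: [-1.1, 1.7, -0.5]
gripper_width: 0.0134
```

```bash
python3 -c "
from h import *
st()"
```

```text
t 25.95 tcp [ 0.4936 -0.1292  0.0697] bay [-166.5  -61.2] jawdeg -177.0 w 0.0134 F [-1.1  1.7 -0.5]
```

Emit:
carry_out([
  [0,0,-1,0,0,0,5],
  [-1,14,-1,0,0,0,5],
  [-1,29,-1,0,0,0,5],
  [-2,44,-1,0,0,0,5],
  [-3,60,-1,0,0,0,5],
])

```text
time_s: 26.45
tcp_pos: [0.4904, -0.0686, 0.0688]
eef_rot: [-140.2, 90.0, -47.2]
contact_force: [0.8, -1.8, -1.7]
gripper_width: 0.0135
```

Emit:
carry_out([
  [-1,15,0,0,0,0,5],
  [-2,30,0,0,0,0,5],
  [-2,45,0,0,0,0,5],
  [-3,60,0,0,0,0,5],
  [-4,75,0,0,0,0,5],
])

```text
time_s: 26.95
tcp_pos: [0.4862, 0.0065, 0.0688]
eef_rot: [-179.0, 90.0, -86.0]
contact_force: [0.3, -0.9, -0.3]
gripper_width: 0.0135
```

Emit:
carry_out([
  [-1,15,0,0,0,0,5],
  [-2,30,0,0,0,0,5],
  [-2,45,0,0,0,0,5],
  [-3,57,1,0,0,0,5],
  [-3,57,3,0,0,0,5],
])

```text
time_s: 27.45
tcp_pos: [0.4834, 0.0642, 0.0716]
eef_rot: [-30.6, 90.0, 62.5]
contact_force: [0.6, -0.6, -1.6]
gripper_width: 0.0133
```

Emit:
carry_out([
  [-1,10,15,0,0,0,5],
  [-2,20,35,0,0,0,5],
  [-5,40,55,0,0,0,5],
  [-8,60,60,0,0,0,5],
  [-10,75,60,0,0,0,5],
])

```text
time_s: 27.95
tcp_pos: [0.4738, 0.1389, 0.1327]
eef_rot: [-52.6, 89.9, 40.4]
contact_force: [0.7, -0.0, -2.0]
gripper_width: 0.0136
```

```bash
python3 - <<'E'
from h import *
st()
a=r.capture('top');b=r.capture('side'); cv2.imwrite('pics/ft8.png',a); cv2.imwrite('pics/fs8.png',b)
def masks(im):
    h=cv2.cvtColor(im,cv2.COLOR_BGR2HSV); H,S,V=cv2.split(h)
    return {'purple':((H>120)&(H<170)&(S>40)).astype('uint8'),'cyan':((H>80)&(H<115)&(S>25)&(V>90)).astype('uint8')}
for n,im in(('top',a),('side',b)):
    for k,m in masks(im).items():
        c=cv2.connectedComponentsWithStats(cv2.morphologyEx(m,cv2.MORPH_CLOSE,np.ones((3,3))))
        print(n,k,[(c[2][i].tolist(),c[3][i].round().tolist()) for i in range(1,c[0]) if c[2][i][4]>15])
print('tray corners top',proj('top',b2w([[-.248,.126,.01],[-.108,.126,.01],[-.108,-.126,.01],[-.248,-.126,.01]],b0)).round().tolist())
print('mouth side',proj('side',b2w([[-.098,.125,.05],[-.098,-.125,.05],[-.098,-.125,.13],[-.098,.125,.13]],b0)).round().tolist())
print('tray side',proj('side',b2w([[-.248,.126,.01],[-.108,.126,.01],[-.108,-.126,.01],[-.248,-.126,.01]],b0)).round().tolist())
E
```

```text
t 27.95 tcp [0.4738 0.1389 0.1327] bay [-435.3  -67.6] jawdeg -177.0 w 0.0136 F [ 0.7 -0.  -2. ]
top purple [([259, 172, 5, 19, 40], [261.0, 182.0]), ([254, 181, 3, 11, 23], [255.0, 187.0]), ([134, 204, 7, 6, 19], [137.0, 206.0]), ([134, 218, 9, 9, 25], [139.0, 223.0]), ([15, 310, 17, 18, 114], [23.0, 320.0]), ([21, 327, 13, 15, 60], [27.0, 334.0]), ([12, 332, 6, 6, 18], [14.0, 334.0]), ([16, 336, 30, 48, 488], [30.0, 366.0]), ([191, 346, 5, 9, 22], [193.0, 350.0]), ([179, 354, 9, 9, 41], [183.0, 358.0])]
top cyan [([231, 90, 24, 18, 415], [242.0, 98.0]), ([257, 220, 6, 6, 31], [259.0, 222.0]), ([257, 238, 6, 7, 29], [259.0, 241.0]), ([131, 371, 17, 11, 93], [139.0, 376.0]), ([114, 376, 8, 8, 35], [117.0, 379.0])]
side purple [([263, 165, 45, 15, 197], [285.0, 174.0]), ([267, 196, 12, 5, 38], [273.0, 198.0]), ([211, 219, 21, 14, 92], [220.0, 223.0]), ([234, 227, 15, 10, 86], [242.0, 231.0]), ([215, 229, 17, 5, 36], [223.0, 231.0]), ([399, 272, 21, 17, 223], [409.0, 281.0]), ([445, 286, 5, 8, 21], [447.0, 289.0]), ([461, 286, 31, 52, 840], [474.0, 314.0]), ([283, 290, 6, 9, 17], [286.0, 294.0]), ([453, 315, 9, 15, 51], [457.0, 322.0]), ([450, 329, 4, 6, 20], [451.0, 332.0])]
side cyan [([127, 68, 60, 45, 1903], [155.0, 90.0]), ([93, 79, 27, 3, 51], [107.0, 80.0]), ([54, 137, 13, 6, 68], [60.0, 139.0]), ([70, 137, 19, 7, 88], [79.0, 140.0]), ([144, 146, 32, 9, 224], [160.0, 151.0]), ([34, 149, 29, 21, 370], [46.0, 158.0]), ([62, 152, 20, 18, 187], [70.0, 162.0]), ([440, 286, 17, 43, 361], [447.0, 306.0]), ([102, 291, 21, 19, 251], [112.0, 300.0]), ([455, 314, 16, 23, 158], [463.0, 323.0])]
tray corners top [[228.0, 161.0], [281.0, 159.0], [287.0, 256.0], [231.0, 259.0]]
mouth side [[210.0, 204.0], [302.0, 205.0], [303.0, 178.0], [208.0, 177.0]]
tray side [[201.0, 248.0], [210.0, 219.0], [302.0, 220.0], [305.0, 250.0]]
```

Emit:
carry_out([
  [0,0,0,0,0,0.08,5],
  [0,0,0,0,0,0.18,5],
  [0,0,0,0,0,0.28,5],
  [0,0,0,0,0,0.38,5],
  [0,0,0,0,0,0.48,5],
])

```text
time_s: 28.55
tcp_pos: [0.4728, 0.1368, 0.1306]
eef_rot: [92.1, 89.9, -147.2]
contact_force: [-0.8, 0.5, -2.5]
gripper_width: 0.0132
```

Emit:
carry_out([
  [0,0,0,0,0,0.1,5],
  [0,0,0,0,0,0.2,5],
  [0,0,0,0,0,0.3,5],
  [0,0,0,0,0,0.4,5],
  [-5,-3,0,0,0,0.5,5],
])

```text
time_s: 29.05
tcp_pos: [0.4682, 0.134, 0.1306]
eef_rot: [68.6, 89.9, -142.0]
contact_force: [0.1, -0.2, -1.9]
gripper_width: 0.0132
```

Emit:
carry_out([
  [-5,-4,-10,0,0,0.1,5],
  [-5,-4,-20,0,0,0.2,5],
  [-5,-4,-35,0,0,0.3,5],
  [-5,-4,-50,0,0,0.4,5],
  [-5,-4,-60,0,0,0.5,5],
])

```text
time_s: 29.55
tcp_pos: [0.4623, 0.1293, 0.0698]
eef_rot: [36.1, 89.8, -145.9]
contact_force: [0.0, 0.3, -1.8]
gripper_width: 0.0136
```

Emit:
carry_out([
  [0,0,-5,0,0,0.07,5],
  [0,0,-10,0,0,0.07,5],
  [0,0,-10,0,0,0.07,5],
])

```text
time_s: 29.85
tcp_pos: [0.4627, 0.1298, 0.0605]
eef_rot: [33.9, 89.9, -144.5]
contact_force: [-0.4, 0.2, -2.6]
gripper_width: 0.0133
```

```bash
python3 - <<'E'
from h import *
s=st(); print(s['joints'].round(1))
b=r.capture('side');cv2.imwrite('pics/fs9.png',b);a=r.capture('top');cv2.imwrite('pics/ft9.png',a)
E
```

```text
t 29.85 tcp [0.4627 0.1298 0.0605] bay [-426.8  -79.2] jawdeg -88.3 w 0.0133 F [-0.4  0.2 -2.6]
[ 39.2  12.9 -35.6  -0.  -41.7  52.5]
```

Emit:
carry_out([
  [0,2,-12,0,0,0,5],
  [0,2,-24,0,0,0,5],
  [0,2,-32,0,0,0,5],
  [0,2,-34,0,0,0,5],
  [0,2,-34,0,0,0,5],
])

```text
time_s: 30.45
tcp_pos: [0.4634, 0.1326, 0.0276]
eef_rot: [47.8, 90.0, -130.4]
contact_force: [-0.8, 0.8, -1.9]
gripper_width: 0.0135
```

Emit:
carry_out([
  [0,0,-2,0,0,0,5],
  [0,0,-4,0,0,0,5],
  [0,0,-4,0,0,0,5],
])

```text
time_s: 30.75
tcp_pos: [0.4638, 0.1329, 0.0241]
eef_rot: [-150.9, 89.9, 30.9]
contact_force: [-1.9, 1.5, 2.9]
gripper_width: 0.0135
```

Emit:
carry_out([
  [0,0,0,0,0,0,25],
  [0,0,0,0,0,0,60],
  [0,0,0,0,0,0,60],
  [0,0,0,0,0,0,60],
  [0,0,30,0,0,0,60],
], squeeze=20)

```text
time_s: 31.25
tcp_pos: [0.4613, 0.1312, 0.051]
eef_rot: [32.5, 89.6, -145.8]
contact_force: [0.7, -0.2, -0.6]
gripper_width: 0.0479
```

Emit:
carry_out([
  [0,0,45,0,0,0,60],
  [0,0,95,0,0,0,60],
  [0,0,145,0,0,0,60],
  [0,35,180,0,0,0,60],
  [0,80,185,0,0,0,60],
])

```text
time_s: 31.75
tcp_pos: [0.4654, 0.2137, 0.2445]
eef_rot: [-144.2, 89.5, 37.5]
contact_force: [1.7, -0.1, -0.6]
gripper_width: 0.0522
```

Emit:
carry_out([
  [-10,45,0,0,0,0,60],
  [-30,90,0,0,0,0,60],
  [-50,135,0,0,0,0,60],
  [-70,180,0,0,0,0,60],
  [-90,220,0,0,0,0,60],
])

```text
time_s: 32.25
tcp_pos: [0.3722, 0.4346, 0.2385]
eef_rot: [-132.1, 90.0, 49.7]
contact_force: [1.2, 0.2, 0.6]
gripper_width: 0.0529
```

```bash
python3 - <<'E'
from h import *
st()
a=r.capture('top');b=r.capture('side'); cv2.imwrite('pics/ft10.png',a); cv2.imwrite('pics/fs10.png',b)
A=cv2.resize(a[130:275,130:395],None,fx=3,fy=3,interpolation=2)[:, :]
B=cv2.resize(b[135:325,145:325],None,fx=2.2,fy=2.2,interpolation=2)
A=cv2.resize(a[130:275,130:395],None,fx=1.52,fy=1.52,interpolation=2) if 0 else cv2.resize(a[130:275,130:325],(400,297),interpolation=2)
h=max(A.shape[0],B.shape[0]);pd=lambda q:np.pad(q,((0,h-q.shape[0]),(0,0),(0,0)))
cv2.imwrite('pics/c12.png',np.hstack([pd(A),pd(B)])); print(h)
E
```

```text
t 32.25 tcp [0.3722 0.4346 0.2385] bay [-735.7 -154.3] jawdeg -88.2 w 0.0529 F [1.2 0.2 0.6]
418
```

View pics/c12.png

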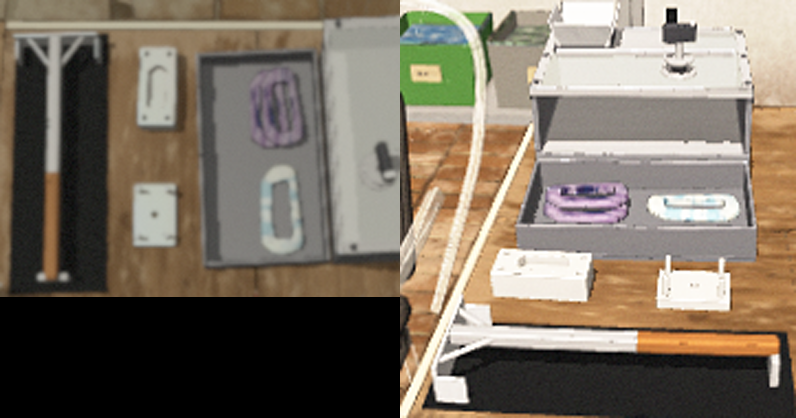

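All three blanks lie in the tray, the bay is empty, and the scoop stands in the middle of its mat. Now I go back to unlock the stud.

Emit:
carry_out([
  [30,-34,5,0,0,-0.148,60],
  [60,-68,15,0,0,-0.296,50],
  [90,-102,25,0,0,-0.444,40],
  [110,-145,27,0,0,-0.592,40],
  [125,-190,27,0,0,-0.74,40],
])

```text
time_s: 32.85
tcp_pos: [0.4995, 0.2409, 0.2658]
eef_rot: [-122.9, 90.0, 16.1]
contact_force: [0.6, 0.3, 1.0]
gripper_width: 0.0355
```

Emit:
carry_out([
  [6,-45,0,0,0,-0.148,40],
  [12,-92,0,0,0,-0.296,40],
  [18,-139,0,0,0,-0.444,40],
  [22,-186,0,0,0,-0.592,40],
  [22,-235,0,0,0,-0.74,40],
])

```text
time_s: 33.35
tcp_pos: [0.5203, 0.0055, 0.2656]
eef_rot: [-96.5, 90.0, 0.2]
contact_force: [-0.3, -0.4, -0.5]
gripper_width: 0.0349
```

Emit:
carry_out([
  [0,-45,0,0,0,-0.148,40],
  [0,-90,0,0,0,-0.296,40],
  [0,-135,0,0,0,-0.444,40],
  [0,-180,0,0,0,-0.592,40],
  [0,-225,0,0,0,-0.74,40],
])

```text
time_s: 33.85
tcp_pos: [0.5197, -0.2195, 0.2657]
eef_rot: [-43.9, 90.0, 10.4]
contact_force: [1.8, -0.1, -0.3]
gripper_width: 0.0351
```

Emit:
carry_out([
  [0,-25,0,0,0,-0.148,40],
  [0,-25,0,0,0,-0.296,40],
  [0,-25,0,0,0,-0.444,40],
  [0,-25,0,0,0,-0.592,40],
  [0,-25,0,0,0,-0.743,40],
])

```text
time_s: 34.35
tcp_pos: [0.5199, -0.2428, 0.2654]
eef_rot: [153.7, 90.0, 165.4]
contact_force: [-1.0, 0.4, -0.2]
gripper_width: 0.0351
```

```bash
python3 -c "
from h import *
s=st();print(s['joints'].round(1))"
```

```text
t 34.35 tcp [ 0.5199 -0.2428  0.2654] bay [-51.8 -40.6] jawdeg 101.7 w 0.0351 F [-1.   0.4 -0.2]
[ -5.5   9.7  -8.9  -0.  -71.4 -72.8]
```

Next: descend to TCP z 0.176, grip, and press.

Emit:
carry_out([
  [-2,2,-35,0,0,0,40],
  [-2,2,-70,0,0,0,40],
  [-2,2,-89,0,0,0,40],
  [-2,2,-89,0,0,0,40],
])

```text
time_s: 34.75
tcp_pos: [0.5162, -0.2402, 0.1736]
eef_rot: [155.2, 89.7, 167.3]
contact_force: [-0.3, -0.2, -0.1]
gripper_width: 0.0348
```

Emit:
carry_out([
  [0,0,0,0,0,0,5],
  [0,0,0,0,0,0,5],
  [0,0,0,0,0,0,5],
  [0,0,0,0,0,0,5],
  [0,0,0,0,0,0,5],
], squeeze=10)

```text
time_s: 35.25
tcp_pos: [0.5195, -0.2421, 0.1781]
eef_rot: [-58.5, 89.8, -46.3]
contact_force: [1.4, -9.1, -0.3]
gripper_width: 0.0111
```

Emit:
carry_out([
  [0,0,0,0,0,0,5],
  [0,0,-4,0,0,0,5],
  [0,0,-8,0,0,0,5],
  [0,0,-10,0,0,0,5],
  [0,0,-10,0,0,0,5],
], squeeze=45)

```text
time_s: 35.75
tcp_pos: [0.5197, -0.2423, 0.1691]
eef_rot: [-58.2, 89.7, -46.1]
contact_force: [-1.7, -6.9, 8.7]
gripper_width: 0.0105
```

Emit:
carry_out([
  [0,0,-0.5,0,0,0.14,5],
  [0,0,-0.5,0,0,0.28,5],
  [0,0,-0.5,0,0,0.42,5],
  [0,0,-0.5,0,0,0.56,5],
  [0,0,-0.5,0,0,0.7,5],
])

```text
time_s: 36.25
tcp_pos: [0.5187, -0.2411, 0.1683]
eef_rot: [-93.9, 89.9, -41.4]
contact_force: [-4.7, -0.8, 9.0]
gripper_width: 0.0111
```

Emit:
carry_out([
  [0,0,0,0,0,0.14,5],
  [0,0,0,0,0,0.28,5],
  [0,0,0,0,0,0.42,5],
  [0,0,0,0,0,0.56,5],
  [0,0,0,0,0,0.69,5],
])

```text
time_s: 36.75
tcp_pos: [0.5172, -0.2408, 0.168]
eef_rot: [125.0, 89.9, -142.9]
contact_force: [-7.7, 0.5, 12.8]
gripper_width: 0.0107
```

Emit:
carry_out([
  [0,0,0,0,0,0.03,5],
  [0,0,0,0,0,0.03,5],
  [0,0,4,0,0,0.02,5],
  [0,0,8,0,0,0.01,5],
  [0,0,10,0,0,0.01,5],
])

```text
time_s: 37.25
tcp_pos: [0.517, -0.2407, 0.1773]
eef_rot: [104.8, 89.9, -162.9]
contact_force: [-4.0, -1.6, 3.0]
gripper_width: 0.0112
```

```bash
python3 -c "
from h import *
s=st();print(s['moment'])"
```

```text
t 37.25 tcp [ 0.517  -0.2407  0.1773] bay [-54.  -43.3] jawdeg -177.7 w 0.0112 F [-4.  -1.6  3. ]
[-0.44850067  1.94094114 -0.01814245]
```

Emit:
carry_out([
  [0,0,0,0,0,0,40],
  [0,0,0,0,0,0,40],
  [0,0,0,0,0,0,40],
  [0,0,45,0,0,0,40],
  [0,0,80,0,0,0,40],
])

```text
time_s: 37.75
tcp_pos: [0.5185, -0.2404, 0.2572]
eef_rot: [107.4, 89.9, -160.3]
contact_force: [1.3, -0.3, 1.3]
gripper_width: 0.0346
```

Emit:
carry_out([
  [7,-48,0,0,0,0,40],
  [14,-95,0,0,0,0,40],
  [14,-95,-40,0,0,0,40],
  [14,-95,-80,0,0,0,40],
  [14,-95,-94,0,0,0,40],
])

```text
time_s: 38.25
tcp_pos: [0.5302, -0.3347, 0.1576]
eef_rot: [61.6, 89.6, 153.9]
contact_force: [-0.5, -0.4, -0.4]
gripper_width: 0.035
```

Emit:
carry_out([
  [0,0,0,0,0,0,5],
  [0,0,0,0,0,0,5],
  [0,0,0,0,0,0,5],
  [0,0,0,0,0,0,5],
  [0,0,0,0,0,0,5],
], squeeze=15)

```text
time_s: 38.75
tcp_pos: [0.5319, -0.3357, 0.1644]
eef_rot: [-173.5, 89.9, -81.1]
contact_force: [-5.7, -0.2, 4.1]
gripper_width: 0.0139
```

```bash
python3 -c "
from h import *
s=st()"
```

```text
t 38.75 tcp [ 0.5319 -0.3357  0.1644] bay [ 41.6 -33.2] jawdeg -177.6 w 0.0139 F [-5.7 -0.2  4.1]
```

Emit:
carry_out([
  [-12,-1,0,0,0,0,5],
  [-24,-1,0,0,0,0,5],
  [-36,-2,0,0,0,0,5],
  [-48,-2,0,0,0,0,5],
  [-55,-3,0,0,0,0,5],
])

```text
time_s: 39.25
tcp_pos: [0.4775, -0.3386, 0.1643]
eef_rot: [-111.1, 89.8, -18.8]
contact_force: [2.0, 5.8, 9.2]
gripper_width: 0.0137
```

Emit:
carry_out([
  [-6,0,0,0,0,0,5],
  [-12,0,0,0,0,0,5],
  [-18,-1,0,0,0,0,5],
  [-20,-1,0,0,0,0,5],
])

```text
time_s: 39.65
tcp_pos: [0.4578, -0.3395, 0.1643]
eef_rot: [-110.0, 89.8, -17.6]
contact_force: [2.0, 3.3, 8.6]
gripper_width: 0.0139
```

It went past its starting place, so it had started partly shut. I'll continue to the stop.

Emit:
carry_out([
  [-3,0,0,0,0,0,5],
  [-6,0,0,0,0,0,5],
  [-7,0,0,0,0,0,5],
  [-7,0,0,0,0,0,5],
])

```text
time_s: 40.05
tcp_pos: [0.4519, -0.3398, 0.1644]
eef_rot: [-112.5, 89.7, -20.1]
contact_force: [3.6, 1.3, 6.8]
gripper_width: 0.014
```

Emit:
carry_out([
  [-2,0,0,0,0,0,5],
  [-3,0,0,0,0,0,5],
  [-3,0,0,0,0,0,5],
])

```text
time_s: 40.35
tcp_pos: [0.4518, -0.3398, 0.1644]
eef_rot: [-106.5, 89.4, -14.1]
contact_force: [12.9, 2.1, 0.9]
gripper_width: 0.014
```

The stop is reached after 80 mm of travel (force rises to 13 N, no motion). I'll release, retreat and check.

Emit:
carry_out([
  [3,0,0,0,0,0,30],
  [3,0,0,0,0,0,35],
  [3,0,0,0,0,0,35],
  [3,0,45,0,0,0,35],
  [3,0,95,0,0,0,35],
])

```text
time_s: 40.85
tcp_pos: [0.4484, -0.3389, 0.2563]
eef_rot: [68.2, 89.7, 160.4]
contact_force: [2.3, 0.2, 1.4]
gripper_width: 0.0304
```

Emit:
carry_out([
  [20,45,10,0,0,0,40],
  [40,90,20,0,0,0,40],
  [50,138,20,0,0,0,40],
  [50,186,20,0,0,0,40],
  [50,235,20,0,0,0,40],
])

```text
time_s: 41.35
tcp_pos: [0.4996, -0.103, 0.2768]
eef_rot: [97.7, 90.0, -170.0]
contact_force: [1.2, 0.5, -0.1]
gripper_width: 0.0351
```

Emit:
carry_out([
  [0,48,0,0,0,0,40],
  [0,96,0,0,0,0,40],
  [-5,144,0,0,0,0,40],
  [-15,190,0,0,0,0,40],
  [-25,235,0,0,0,0,40],
])

```text
time_s: 41.85
tcp_pos: [0.4743, 0.1319, 0.277]
eef_rot: [127.2, 90.0, -140.5]
contact_force: [1.3, 0.1, 0.0]
gripper_width: 0.0353
```

Emit:
carry_out([
  [-20,44,0,0,0,0,40],
  [-45,85,0,0,0,0,40],
  [-70,125,0,0,0,0,40],
  [-100,160,0,0,0,0,40],
  [-130,195,0,0,0,0,40],
])

```text
time_s: 42.35
tcp_pos: [0.3439, 0.3262, 0.277]
eef_rot: [158.2, 90.0, -109.5]
contact_force: [1.2, 1.4, 0.2]
gripper_width: 0.0353
```

```bash
python3 - <<'E'
from h import *
st()
a=r.capture('top');b=r.capture('side'); cv2.imwrite('pics/ft11.png',a); cv2.imwrite('pics/fs11.png',b)
o=cv2.imread('pics/ft10.png'); os=cv2.imread('pics/fs10.png')
g=lambda q:cv2.GaussianBlur(q,(3,3),0).astype(int)
for n,p,q,(x0,x1,y0,y1) in [('scoop top',a,o,(135,186,140,275)),('tray top',a,o,(225,288,155,262)),('scoop side',b,os,(150,325,270,330)),('tray side',b,os,(195,310,205,250)),('stud/gate top',a,o,(290,390,135,255))]:
    d=np.abs(g(p)-g(q)).max(2)[y0:y1,x0:x1]; ys,xs=np.where(d>45); print(n,'n',len(ys),'mean',d.mean().round(1), (xs.min()+x0,xs.max()+x0,ys.min()+y0,ys.max()+y0) if len(ys) else '')
# dark blobs on roof vs start
for k,im in(('start',cv2.imread('pics/top0.png')),('locked',o),('now',a)):
    m=np.zeros(im.shape[:2],'uint8'); m[180:258,300:380]=(cv2.cvtColor(im,cv2.COLOR_BGR2GRAY)[180:258,300:380]<75)
    c=cv2.connectedComponentsWithStats(m); print(k,[(c[2][i].tolist(),c[3][i].round(1).tolist()) for i in range(1,c[0]) if c[2][i][4]>12])
E
```

```text
t 42.35 tcp [0.3439 0.3262 0.277 ] bay [-628.8 -188.1] jawdeg -177.7 w 0.0353 F [1.2 1.4 0.2]
scoop top n 12 mean 2.2 (np.int64(148), np.int64(151), np.int64(263), np.int64(266))
tray top n 0 mean 1.3 
scoop side n 66 mean 6.0 (np.int64(312), np.int64(324), np.int64(299), np.int64(329))
tray side n 0 mean 7.0 
stud/gate top n 530 mean 8.0 (np.int64(308), np.int64(374), np.int64(174), np.int64(247))
start [([309, 207, 15, 6, 75], [315.8, 209.2]), ([353, 227, 20, 8, 140], [361.9, 230.3]), ([300, 251, 79, 7, 362], [341.5, 254.8])]
locked [([314, 201, 7, 13, 55], [316.5, 207.0]), ([350, 201, 20, 9, 148], [359.2, 204.7]), ([300, 251, 80, 7, 360], [341.2, 254.8])]
now [([309, 207, 15, 6, 72], [316.0, 209.3]), ([354, 237, 20, 8, 134], [363.2, 240.6]), ([300, 251, 79, 7, 358], [341.4, 254.8])]
```

```bash
python3 -c "
from plant import r
print(r.close_job())"
```

```text
the job is handed in; nothing more can be done
None
```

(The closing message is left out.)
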